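Load the exhibit and free the stuck imaging carriage

ROBOT

A 6-joint arm with a two-finger parallel gripper is mounted at the origin on the work surface. World frame = base frame: x ahead of the robot, y to its left, z up, the work surface at z = 0. Lengths are in m, angles in degrees, forces in N, time in s.
With the tool pointing down it reaches from about 0.3 to 0.75 m from the base axis. Payload 8.5 kg.
Tool frame: the origin (TCP) lies midway between the tips of the shut fingers; the grasp point (between the pads) lies env.tcp_to_grasp behind it (env.tcp_to_grasp is the distance from the TCP to the grasp point, in m); z points along the fingers, y is the direction in which the jaws open and shut (so a half turn about z gives the same grasp; the last joint's range is limited). The gripper opens to 85 mm and grips with 20 to 120 N. Pads are 22 mm wide; open, the fingers measure 114 mm over their backs; the gripper's body (76 mm by 85 mm) begins 54 mm behind the grasp point. The pads swing forward as they close: fully open they stand 13 mm farther back than shut.
Start: joints at [-81.32, 21.807, 74.336, -0, 83.858, -12.336], TCP at [0.197, -0.513, 0.231] pointing down, gripper open.
Joint ranges: [-178.18, 178.18], [-50.72, 133.34], [12.68, 142.11], [-81.47, 261.47], [9.98, 163.14], [-165.26, 165.26]. Speed limits (degrees/s): [136.94, 136.94, 180, 180, 180, 180].

INTERFACE

Orientations are given as a 3x3 rotation matrix whose columns are the frame's x, y, z axes.
In Python, from rig import readout, imaging, job, env gives the robot as it stands.
- The arm moves only by the tool move_arm, never from a script. Its argument "motion" is a list of rows, each a list of 3 entries, a list of its own where there are three numbers: the shift along the tool's x, y, z normalised to -1 to 1, where 1 is 0.02 m, then the turn, a rotation vector about the tool's x, y, z normalised to -1 to 1, where 1 is 120 degrees, then the gripper command: -1 is shut, 1 is fully open, values between are in proportion. In form: [[[tx, ty, tz], [rx, ry, rz], claw], ...]. A call has 1 to 12 rows; each row shifts and turns the pose as measured when the row begins, along the tool's axes as they then stand; what a row does not reach is not made up. A row lasts 1/12 s, in which the tool goes at most 41.7 mm and 7.16 degrees, less where a joint would pass 70% of its speed; a pose out of reach is approached as far as the arm can. A call with a number of a shift or a turn outside -1 to 1 is refused whole. A call with a gripper value outside its range is refused whole. The fingers move at their own pace and stop on an object; "squeeze" is the grip in N (left out, the last holds). Time passes only in rows, so rows that do not move let the fingers close. It gives the time, the measured TCP pose, the force and the opening at its end, in the units of the state.
- readout.observe(): the state, without advancing time (a new reading comes with each control period).
- imaging.get_image(name): name is "scene" or "top" or "wrist"; returns a dict with "img" (420x560x3 uint8, blue, green, red), "fov_y" (degrees; the focal length in pixels is half the picture's height over the tangent of half this angle, whatever the lens; pixels are square), "cx", "cy" (the principal point, pixels), "eye" and "orientation" of the camera in the world. Camera axes: x right, y up, looking along -z (the intrinsics and any distortion apply to the point x, -y, -z); pixel columns grow to the right and rows downward; lengths in m; the calibration is good to about 2 mm. A picture is of the moment at which its call begins. There is no depth.
- job.close_job(): hands the job in, once; it reports no verdict.
The state is a dict: "time_s": time; "q": joint angles; "qvel": joint speeds; "joint_efforts": joint torques, N m; "position": TCP position; "tool_rot": TCP orientation; "ft_force": force on the tool from outside, world axes, zero at the start; "wrist_torque": the same for the moment, N m; "grip_width": finger opening in m.
Only numpy, scipy, OpenCV 4.12 (cv2) and the standard library are available. Lean on these libraries where they do the work, as an engineer would, in place of code of your own. Each camera call takes 0.05 s, during which the arm holds its last target.

TASK

Stand the amber jar with the white cap upright in the black ring on the sliding carriage of the print-imaging bench and let go of it. Then push the carriage by its blue block: it is stuck at its parked place, so keep pushing until it breaks free, run it into the grey light tunnel until it is fully home, its sprung stop pressed in solid, without ramming the stop, and leave it there with the jar still standing in the ring. Leave the other two jars and the cardboard roll alone.

Things in the scene. Friction and masses are not known exactly. Their poses are not given: they have to be found in the camera images.
- exhibit_mid (a point): the exhibit: a closed amber glass jar with a white cap, round, 50 mm across, 70 mm tall, about 150 g, standing on the table; this point is its centre, 35 mm up. It may be in any of the three places where the jars stand.
- pot_blue_mid (a point): a closed round jar just like the exhibit jar in size (50 mm across, 70 mm tall) with a white body and a blue cap; this point is its centre, 35 mm up. A bystander: leave it alone.
- pot_black_mid (a point): a closed round jar just like the exhibit jar in size (50 mm across, 70 mm tall) with a grey body and a black cap; this point is its centre, 35 mm up. A bystander: leave it alone.
- carriage: sliding carriage: aluminium plate 220 x 100 x 12 mm, about 0.5 kg, on two rods. Origin at table height under the plate's middle; +x points along the rail in the direction of travel, into the tunnel; z up. Plate's upper side 46 mm above the table. It starts at the rear end of its travel, held by a stiff spring catch under it; once free it runs with about 3.5 N of friction and stays where it is left.
- push_block (a point): blue block standing up at the carriage's rear end, 24 mm long (along travel), 40 mm wide, 56 mm tall; this point is its centre, 74 mm above the table. Push its rear face (12 mm behind this point) along the carriage's +x. The catch gives way under a steady push of about 9 to 20 N, within the first 20 mm of travel, and the carriage may then lurch a little.
- nest (a point): the black ring (inner diameter 60 mm, 8 mm high, outer diameter 69 mm) on top of the carriage in which the jar stands; this point is its centre on the plate, 46 mm above the table, 155 mm ahead of the push block's centre.
- tunnel: grey light tunnel fixed over the far part of the rail, open towards the carriage; 172 mm high, with a black camera barrel on its roof to 223 mm; 140 mm wide, 165 mm long, inside 116 mm wide and 158 mm high. Origin at table height at the middle of the rail (rail 480 long, 110 wide, 20 high), +x along the travel; it spans x = 55 to 220 mm.
- tunnel_mouth (a point): middle of the tunnel's open mouth, 85 mm above the table. Hidden inside is the carriage's end stop, set anywhere from 100 to 160 mm of travel after the parked place: a sprung buffer pressed in 5 mm by 1.0 to 2.2 N (on top of the 3.5 N of friction), then solid. Fully home = pressed in to the solid; friction then holds the carriage. Never load the stop with more than 20 N.
- tape2: a brown cardboard roll 72 mm across and 18 mm high lying flat, a bystander; origin under its centre
Mind the look-alikes: they are no part of the job. Of the things like the part that bears exhibit_mid, leave any that is pink or yellow; of the rest the smaller one is meant.

How it is judged (in metres and radians):
On the way, in this order (a step that is already met when the one before it is completed fails the run):
1. the exhibit jar stands upright in the ring on the carriage, let go (horizontal distance between exhibit_mid and nest below 0.012 m and z of exhibit_mid in the frame of nest below 0.042 m and angle between exhibit_mid's own z axis and vertical below 0.12 rad and contact force between the fingers and anything else below 0.2 N), for 0.2 s.
2. the carriage has broken free and moved at least 30 mm (distance of push_block from where it was at the start of the episode above 0.03 m).
At the end, for the whole second after the job is handed in: the carriage is at rest with its front pressing the sprung stop in the tunnel (residual contact force over 1.8 N, that is, the buffer at least about 3.5 of its 5 mm pressed in), and the exhibit jar stands upright (within 0.12 rad) in the ring on it (centre within 12 mm) (horizontal distance between exhibit_mid and nest below 0.012 m and z of exhibit_mid in the frame of nest below 0.042 m and angle between exhibit_mid's own z axis and vertical below 0.12 rad and contact force between carriage and tunnel above 1.8 N and linear speed of carriage below 0.005 m/s and distance of push_block from where it was at the start of the episode above 0.09 m); the robot touches nothing.
It fails at once if the stop is rammed: more than 20 N between carriage and stop (contact force between carriage and tunnel above 20 N).
It fails at once if the exhibit jar is tipped over (more than 0.5 rad) (angle between exhibit_mid's own z axis and vertical above 0.5 rad).
It fails at once if a bystander is moved by more than 25 mm (distance of any of pot_blue_mid, pot_black_mid, tape2 from where it was at the start of the episode above 0.025 m).
It also fails if it takes over 72 s, if anything falls off the work surface, if the arm or the gripper's body presses on something with over 40 N, if the wrist force passes 120 N, or if a joint passes its speed limit or range.

## Working session

There is one attempt and no reset: what is moved stays moved. The work goes in short steps, Python scripts to look and compute and a tool call to move; the robot and the scene stay as the last step left them, time stands still between calls to the robot, and variables do not carry over. Pictures are saved under pics/ and viewed, and the job is handed in when it is done.

Besides the shell and the picture viewer there is one more tool, called after "Emit:" by a JSON object that holds its "method" and its "body". move_arm: Moves the arm, as the interface text tells. Its arguments: {"type":"object","properties":{"motion":{"type":"array","items":{"type":"array"}},"squeeze":{"type":"number"}},"required":["motion"]}

```bash
ls; mkdir -p pics; python3 - <<'E'
from rig import readout, imaging, job, env
import cv2, numpy as np
print(readout.observe()); print(env.tcp_to_grasp)
for n in ["scene","top","wrist"]:
    d=imaging.get_image(n); cv2.imwrite(f"pics/{n}0.png",d["img"])
    print(n,{k:v for k,v in d.items() if k!="img"})
E
```

```text
pics
{'time_s': 0.0, 'q': array([-8.13184813e+01,  2.18402750e+01,  7.43845350e+01,  8.22815941e-05,
        8.38584509e+01, -1.23347231e+01]), 'qvel': array([-0.08955274,  0.03481649,  0.07878464,  0.06538338,  0.06476134,
        0.038756  ]), 'joint_efforts': array([-1.22624324e-04, -4.48459911e+01, -2.31272060e+01, -1.91115578e-04,
        4.85102821e-03,  1.74555572e-05]), 'position': array([ 0.19721017, -0.51311305,  0.23071977]), 'tool_rot': array([[ 9.33478890e-01,  3.58632282e-01, -2.17933845e-04],
       [ 3.58632213e-01, -9.33477837e-01,  1.43674251e-03],
       [ 3.11825832e-04, -1.41932690e-03, -9.99998944e-01]]), 'ft_force': array([ 0.90441766, -0.40643978,  0.1087288 ]), 'wrist_torque': array([-0.04423536,  0.02707203,  0.01500456]), 'grip_width': 0.08565737300774873}
0.0187
scene {'fov_y': 50.409503483446954, 'cx': 277.4803195541418, 'cy': 218.0662906636502, 'eye': array([ 1.05612461, -0.04377141,  0.88960937]), 'orientation': array([[-2.19145347e-01, -8.17683904e-01,  5.32323540e-01],
       [ 9.75691986e-01, -1.83274154e-01,  1.20148797e-01],
       [-6.82590984e-04,  5.45713861e-01,  8.37971310e-01]])}
top {'fov_y': 43.202795777789106, 'cx': 283.25165598110164, 'cy': 208.125596210745, 'eye': array([ 0.40673921, -0.15555926,  1.24029629]), 'orientation': array([[ 0.01634475,  0.99036105, -0.13754216],
       [-0.99984117,  0.01716645,  0.00479003],
       [ 0.00710497,  0.13744202,  0.99048433]])}
wrist {'fov_y': 64.99397337475082, 'cx': 271.5404880919478, 'cy': 213.1577623780006, 'eye': array([ 0.26728676, -0.48655066,  0.37422923]), 'orientation': array([[ 3.58958082e-01,  8.92381009e-01,  2.73505449e-01],
       [-9.33353396e-01,  3.43429499e-01,  1.04439537e-01],
       [-7.29979420e-04, -2.92766656e-01,  9.56183639e-01]])}
```

View pics/scene0.png

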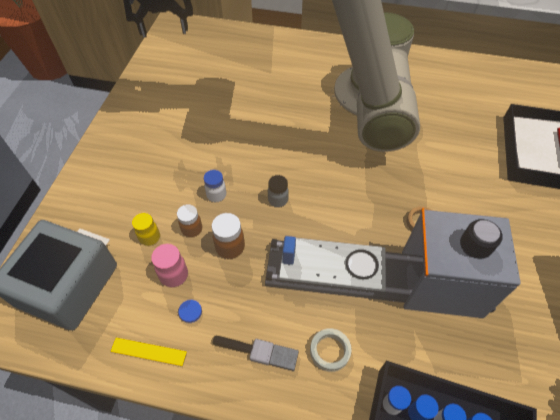

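View pics/top0.png

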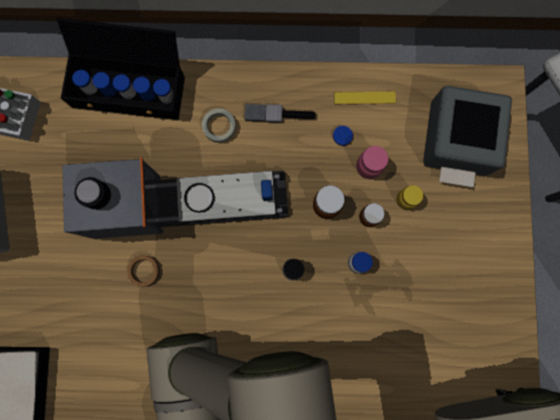

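View pics/wrist0.png

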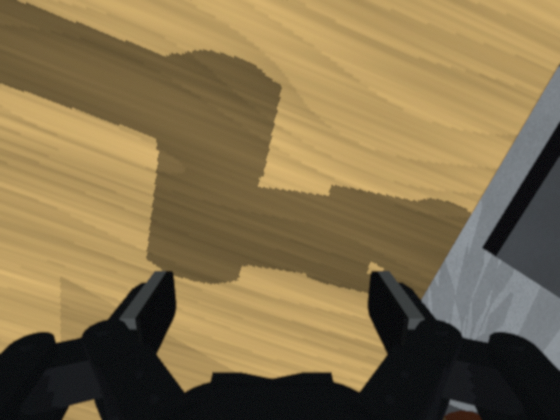

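Scene picture: the small amber jar with a white cap is at (189,222) and a larger look-alike at (228,236). In the top view they are at (373,213) and (329,200). The carriage block is at (267,190), the ring at (199,198), and the tunnel mouth at x≈145, so travel is roughly +y.

```bash
cat > h.py <<'E'
import numpy as np, cv2
from rig import readout, imaging, env
def ray(d,u,v):
    h=d["img"].shape[0]; f=h/2/np.tan(np.radians(d["fov_y"]/2))
    r=np.array([(u-d["cx"])/f,-(v-d["cy"])/f,-1.0]); r=d["orientation"]@r
    return d["eye"],r/np.linalg.norm(r)
def onz(d,u,v,z):
    e,r=ray(d,u,v); return e+r*(z-e[2])/r[2]
def two(d1,p1,d2,p2):
    e1,r1=ray(d1,*p1);e2,r2=ray(d2,*p2)
    s=np.linalg.lstsq(np.c_[r1,-r2],e2-e1,rcond=None)[0]
    a=e1+s[0]*r1;b=e2+s[1]*r2
    return (a+b)/2,np.linalg.norm(a-b)
def proj(d,p):
    h=d["img"].shape[0]; f=h/2/np.tan(np.radians(d["fov_y"]/2))
    c=d["orientation"].T@(np.array(p)-d["eye"]); return d["cx"]+f*c[0]/-c[2], d["cy"]-f*c[1]/-c[2]
def blobs(d,lo,hi,box,amin=30):
    hsv=cv2.cvtColor(d["img"],cv2.COLOR_BGR2HSV); m=cv2.inRange(hsv,lo,hi)
    k=np.zeros_like(m);x0,y0,x1,y1=box;k[y0:y1,x0:x1]=255;m&=k
    cs,_=cv2.findContours(m,cv2.RETR_EXTERNAL,cv2.CHAIN_APPROX_NONE)
    out=[]
    for c in cs:
        if cv2.contourArea(c)>amin:
            M=cv2.moments(c);out.append((M["m10"]/M["m00"],M["m01"]/M["m00"],cv2.contourArea(c),cv2.boundingRect(c),cv2.fitEllipse(c)))
    return out
E
python3 - <<'E'
from h import *
t=imaging.get_image("top");s=imaging.get_image("scene")
W=((0,0,120),(180,70,255));B=((105,120,40),(130,255,255))
for nm,d,col,box in [("cap t",t,W,(355,195,395,230)),("big t",t,W,(310,180,350,220)),("blk t",t,B,(255,175,290,205)),("bluejar t",t,B,(345,245,380,280)),
 ("cap s",s,W,(172,200,206,230)),("big s",s,W,(208,208,248,250)),("blk s",s,B,(278,230,300,268)),("bluejar s",s,B,(200,168,228,190))]:
    for b in blobs(d,*col,box): print(nm,[np.round(x,1) for x in b[:3]],b[3],np.round(b[4][0],1),np.round(b[4][1],1))
import cv2
a=cv2.resize(t["img"][150:290,50:430],None,fx=2.1,fy=2.1,interpolation=2);cv2.imwrite("pics/tc.png",a)
a=cv2.resize(s["img"][150:330,120:420],None,fx=2.6,fy=2.6,interpolation=2);cv2.imwrite("pics/sc.png",a)
E
```

```text
cap t [np.float64(374.0), np.float64(212.5), np.float64(270.0)] (365, 203, 19, 20) [374.  212.4] [18.4 18.8]
big t [np.float64(330.1), np.float64(198.6), np.float64(537.0)] (317, 185, 27, 28) [330.1 198.6] [26.  26.4]
blk t [np.float64(266.3), np.float64(188.8), np.float64(142.5)] (261, 180, 11, 18) [266.3 188.8] [10.  19.5]
bluejar t [np.float64(362.0), np.float64(261.6), np.float64(289.0)] (352, 252, 21, 20) [362.  261.6] [18.9 19.6]
cap s [np.float64(187.2), np.float64(213.7), np.float64(304.0)] (177, 204, 21, 21) [187.2 213.7] [19.2 20.4]
big s [np.float64(226.3), np.float64(226.3), np.float64(625.5)] (211, 213, 30, 29) [226.2 226.3] [27.3 29.5]
blk s [np.float64(289.1), np.float64(244.4), np.float64(132.5)] (284, 237, 11, 16) [289.1 244.6] [10.6 17.2]
bluejar s [np.float64(212.7), np.float64(177.4), np.float64(184.5)] (204, 171, 18, 14) [212.7 177.4] [13.6 17.4]
```

View pics/tc.png

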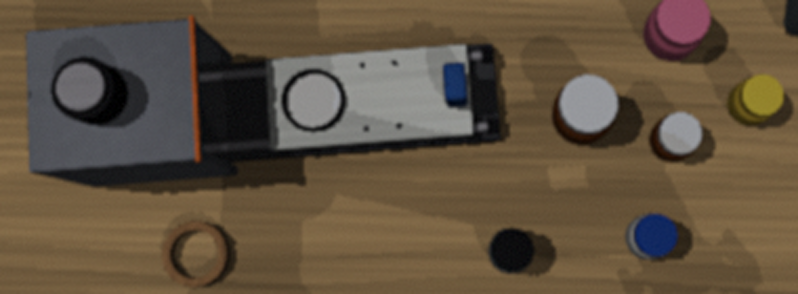

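View pics/sc.png

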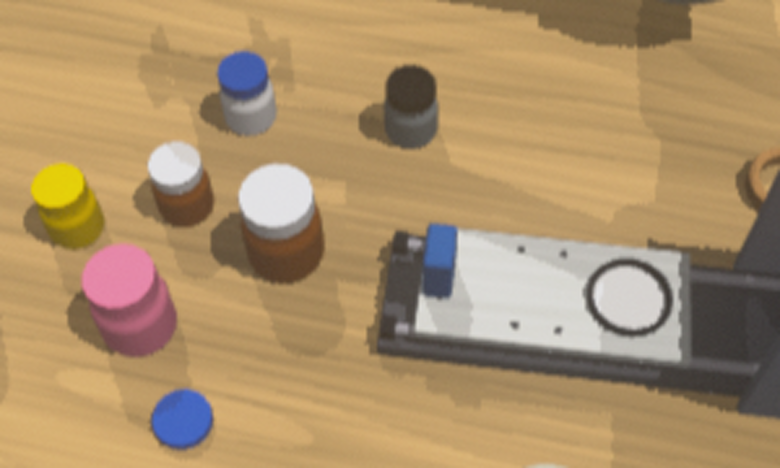

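The crops show the small amber jar clearly, with the large one 40 px to its left in the top view. Neighbours are yellow to its right and blue below. Next I compute positions.

```bash
python3 - <<'E'
from h import *
t=imaging.get_image("top");s=imaging.get_image("scene")
np.set_printoptions(precision=4,suppress=True)
for n,a,b,z in [("cap",(374,212.4),(187.2,213.7),.07),("big",(330.1,198.6),(226.2,226.3),.1),("bluejar",(362,261.6),(212.7,177.4),.07)]:
    print(n,onz(t,*a,z),onz(s,*b,z),two(t,a,s,b))
    
f=210/np.tan(np.radians(t["fov_y"]/2)); print("cap diam", 18.6/f*1.17, "big",26.2/f*1.14)
# ring: dark in plate
for nm,d,box,thr in [("t",t,(182,178,218,215),110),("s",s,(340,245,382,282),110)]:
    g=cv2.cvtColor(d["img"],cv2.COLOR_BGR2GRAY)
    x0,y0,x1,y1=box; c=(g[y0:y1,x0:x1]<thr).astype(np.uint8)*255
    cs,_=cv2.findContours(c,cv2.RETR_CCOMP,cv2.CHAIN_APPROX_NONE)
    for k in cs:
        if len(k)>30:
            e=cv2.fitEllipse(k); p=(e[0][0]+x0,e[0][1]+y0); print(nm,"ring",p,e[1],len(k),onz(d,*p,.054),onz(d,*p,.046))
# plate
    g2=cv2.inRange(cv2.cvtColor(d["img"],cv2.COLOR_BGR2HSV),(0,0,130),(180,60,255))
    bx=(170,160,285,235) if nm=="t" else (270,230,395,310)
    m=np.zeros_like(g2);m[bx[1]:bx[3],bx[0]:bx[2]]=g2[bx[1]:bx[3],bx[0]:bx[2]]
    m=cv2.morphologyEx(m,cv2.MORPH_OPEN,np.ones((2,2)))
    cs,_=cv2.findContours(m,cv2.RETR_EXTERNAL,cv2.CHAIN_APPROX_NONE)
    k=max(cs,key=cv2.contourArea); w=np.array([onz(d,*p,.046)[:2] for p in k[:,0]],np.float32)
    r=cv2.minAreaRect((w*1000).astype(np.float32)); print("plate",r)
    o=cv2.inRange(cv2.cvtColor(d["img"],cv2.COLOR_BGR2HSV),(3,150,90),(18,255,255))
    bx=(135,150,160,245) if nm=="t" else (410,205,440,310)
    mm=np.zeros_like(o);mm[bx[1]:bx[3],bx[0]:bx[2]]=o[bx[1]:bx[3],bx[0]:bx[2]]
    ys,xs=np.nonzero(mm);w=np.array([onz(d,x,y,.172)[:2] for x,y in zip(xs,ys)],np.float32);l=cv2.fitLine(w,2,0,.01,.01).ravel();print("mouth n",len(xs),l,np.degrees(np.arctan2(l[1],l[0])),w.min(0),w.max(0))
a=(266.3,188.8);b=(289.1,242)
print("blk",onz(t,*a,.102),onz(s,*b,.102))
for d,bx in((t,B) if 0 else (t,(255,175,290,205)),(s,(278,230,300,268))):
    print([ (np.round(x[0],1),x[3]) for x in blobs(d,(105,120,90),(130,255,255),bx,10)])
cv2.imwrite("pics/blk.png",np.hstack([cv2.resize(t["img"][170:220,235:295],(480,400)),cv2.resize(s["img"][230:280,270:310],(320,400))]))
E
```

```text
cap [ 0.5631 -0.3635  0.07  ] [ 0.5678 -0.3582  0.07  ] (array([ 0.5636, -0.363 ,  0.0624]), np.float64(0.003795055601169544))
big [ 0.5878 -0.2627  0.1   ] [ 0.5979 -0.2569  0.1   ] (array([ 0.5897, -0.2625,  0.0854]), np.float64(0.0032713265722903373))
bluejar [ 0.4535 -0.3363  0.07  ] [ 0.4581 -0.3334  0.07  ] (array([ 0.4536, -0.3365,  0.0636]), np.float64(0.0016626957371082792))
cap diam 0.041032378608523566 big 0.05631628914067557
t ring (199.0383758544922, 197.33361434936523) (30.552410125732422, 31.441959381103516) 90 [0.5928 0.0296 0.054 ] [0.5941 0.0308 0.046 ]
t ring (199.19590950012207, 197.50079154968262) (24.808124542236328, 26.152963638305664) 72 [0.5924 0.0292 0.054 ] [0.5937 0.0305 0.046 ]
plate ((600.3467407226562, -65.31723022460938), (95.79568481445312, 147.40048217773438), 5.504897117614746)
mouth n 131 [0.9952 0.0975 0.5841 0.1273] 5.5953326 [0.5137 0.12  ] [0.6562 0.1357]
s ring (361.63009452819824, 264.06644439697266) (28.18175506591797, 32.497650146484375) 86 [0.5989 0.0336 0.054 ] [0.5945 0.0343 0.046 ]
s ring (361.3430519104004, 264.016658782959) (25.099639892578125, 29.77642250061035) 77 [0.5989 0.033  0.054 ] [0.5946 0.0337 0.046 ]
plate ((604.7362670898438, -27.666839599609375), (101.45874786376953, 211.25209045410156), 5.693439483642578)
mouth n 183 [0.9955 0.0945 0.5896 0.1305] 5.4231653 [0.5131 0.1211] [0.6602 0.1382]
blk [ 0.6066 -0.1235  0.102 ] [ 0.6073 -0.1209  0.102 ]
[(np.float64(265.7), (262, 181, 9, 15))]
[(np.float64(289.1), (284, 237, 11, 16))]
```

View pics/blk.png

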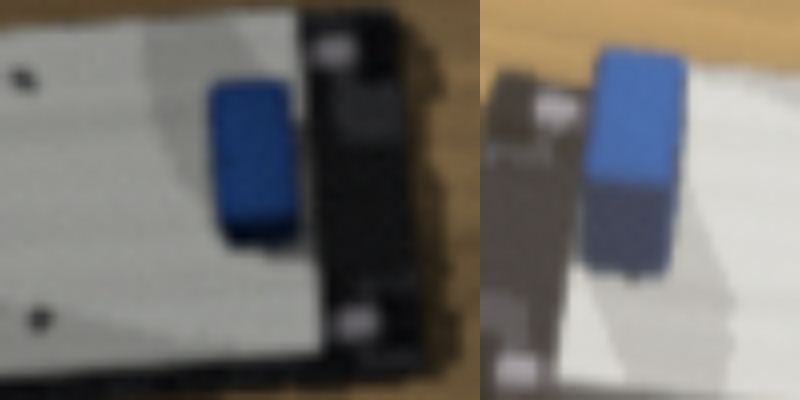

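Both views agree to a few mm: jar ≈(0.564,−0.362), ring ≈(0.593,0.031), and travel is about 95.5° from +x. The cap is 41 mm across against the big jar's 56 mm. I turn the wrist so the jaws lie at about 30°, clear of the neighbours.

Emit:
{"method": "move_arm", "body": {"motion": [[[0, 0, 0], [0, 0, 0.059], 1], [[0, 0, 0], [0, 0, 0.059], 1], [[0, 0, 0], [0, 0, 0.059], 1], [[0, 0, 0], [0, 0, 0.059], 1], [[0, 0, 0], [0, 0, 0.059], 1], [[0, 0, 0], [0, 0, 0.059], 1], [[0, 0, 0], [0, 0, 0.059], 1], [[0, 0, 0], [0, 0, 0.059], 1], [[0, 0, 0], [0, 0, 0.059], 1], [[0, 0, 0], [0, 0, 0.059], 1], [[0, 0, 0], [0, 0, 0.059], 1], [[0, 0, 0], [0, 0, 0], 1]]}}

```text
time_s: 1.35
position: [0.1972, -0.5129, 0.2306]
tool_rot: [[0.527, -0.85, -0.0], [-0.85, -0.527, 0.002], [-0.002, -0.001, -1.0]]
ft_force: [-0.5, 0.3, 1.0]
grip_width: 0.085
```

```bash
cat >> h.py <<'E'
def plan(target,heading=None):
    o=readout.observe();R=o["tool_rot"];p=o["position"]
    d=np.array(target)-p
    print("pos",p.round(4),"t",round(o["time_s"],2),"q",o["q"].round(1),"head",np.degrees(np.arctan2(R[1,0],R[0,0])).round(2),"tilt",np.degrees(np.arccos(-R[2,2])).round(2),"rv2down(tool,/120)",tiltfix(R).round(4),"F",o["ft_force"].round(2),"w",round(o["grip_width"],4))
    print("shift tool (units of 20mm)",(R.T@d/0.02).round(3))
def tiltfix(R):
    # tool-frame rotvec bringing z to straight down
    z=R.T@np.array([0,0,-1.]); a=np.cross([0,0,1.],z); return np.degrees(a)/120
np.set_printoptions(precision=4,suppress=True)
E
python3 -c "
from h import *
plan([.564,-.362,.2])"
```

```text
pos [ 0.1972 -0.5129  0.2306] t 1.35 q [-81.3  21.8  74.4   0.   83.9  66.9] head -58.18 tilt 0.11 rv2down(tool,/120) [-0.0004  0.0008  0.    ] F [-0.46  0.3   0.96] w 0.085
shift tool (units of 20mm) [  3.26  -19.563   1.537]
```

Emit:
{"method": "move_arm", "body": {"motion": [[[0.16, -0.98, 0], [0, 0, 0], 1], [[0.16, -0.98, 0], [0, 0, 0], 1], [[0.16, -0.98, 0], [0, 0, 0], 1], [[0.16, -0.98, 0], [0, 0, 0], 1], [[0.16, -0.98, 0], [0, 0, 0], 1], [[0.16, -0.98, 0], [0, 0, 0], 1], [[0.16, -0.98, 0], [0, 0, 0], 1], [[0.16, -0.98, 0], [0, 0, 0], 1], [[0.16, -0.98, 0], [0, 0, 0], 1], [[0.16, -0.98, 0], [0, 0, 0], 1], [[0.16, -0.98, 0], [0, 0, 0], 1], [[0.16, -0.98, 0], [0, 0, 0], 1]]}}

```text
time_s: 2.35
position: [0.4219, -0.4145, 0.23]
tool_rot: [[0.564, -0.826, -0.001], [-0.826, -0.564, 0.002], [-0.003, 0.0, -1.0]]
ft_force: [-0.1, -0.1, 0.9]
grip_width: 0.0854
```

```bash
python3 -c "
from h import *
plan([.564,-.362,.2])"
```

```text
pos [ 0.4219 -0.4145  0.23  ] t 2.35 q [-55.9  26.1  67.4  -0.   86.6  89.7] head -55.7 tilt 0.14 rv2down(tool,/120) [ 0.      0.0012 -0.    ] F [-0.1  -0.14  0.9 ] w 0.0854
shift tool (units of 20mm) [ 1.84  -7.348  1.496]
```

Emit:
{"method": "move_arm", "body": {"motion": [[[0.21, -0.85, 0.1], [0, 0, 0], 1], [[0.21, -0.85, 0.1], [0, 0, 0], 1], [[0.21, -0.85, 0.1], [0, 0, 0], 1], [[0.21, -0.85, 0.1], [0, 0, 0], 1], [[0.21, -0.85, 0.1], [0, 0, 0], 1], [[0.21, -0.85, 0.1], [0, 0, 0], 1], [[0.21, -0.85, 0.1], [0, 0, 0], 1], [[0.21, -0.85, 0.1], [0, 0, 0], 1], [[0.1, -0.4, 0.2], [0, 0, 0], 1], [[0, 0, 0.2], [0, 0, 0], 1], [[0, 0, 0], [0, 0, 0], 1]]}}

```text
time_s: 3.27
position: [0.5695, -0.3544, 0.2029]
tool_rot: [[0.602, -0.798, -0.003], [-0.798, -0.602, 0.003], [-0.004, -0.0, -1.0]]
ft_force: [0.2, -0.6, -1.3]
grip_width: 0.0855
```

```bash
python3 -c "
from h import *
plan([.564,-.362,.2])
d=imaging.get_image('wrist');cv2.imwrite('pics/w1.png',d['img'])
print(d['eye'],proj(d,[.564,-.362,.07]))
np.save('w1.npy',d,allow_pickle=True)"
```

```text
pos [ 0.5695 -0.3544  0.2029] t 3.27 q [-42.   35.5  55.2   0.   89.6 101. ] head -52.97 tilt 0.24 rv2down(tool,/120) [-0.     0.002  0.   ] F [ 0.2 -0.6 -1.3] w 0.0855
shift tool (units of 20mm) [0.136 0.448 0.144]
[ 0.6152 -0.4144  0.346 ] (np.float64(282.0467036623196), np.float64(198.92628397015332))
```

View pics/w1.png

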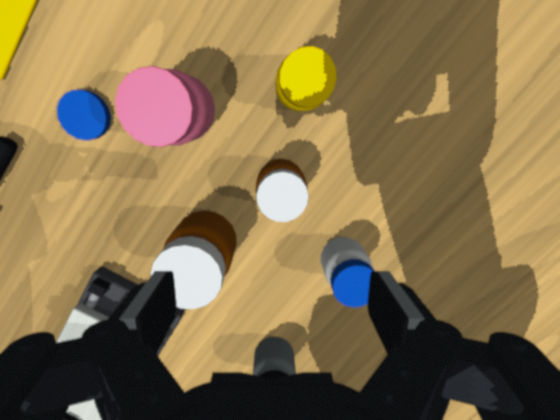

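Wrist view: the white cap of the exhibit is at about (282,196), matching the projected (282,199). The big jar is at (188,272) and the blue one at (352,282).

```bash
python3 -c "
from h import *
d=np.load('w1.npy',allow_pickle=True).item()
for b in blobs(d,(0,0,120),(180,70,255),(240,150,320,230),200): print(b[:3],b[3],b[4]); p=onz(d,*b[4][0],.07); print(p)
plan([p[0],p[1],.11])"
```

```text
(281.87865461356785, 196.24130629530092, 2046.5) (256, 171, 53, 51) ((281.87274169921875, 196.2410430908203), (50.14331817626953, 52.01137161254883), 83.31596374511719)
[ 0.5656 -0.3638  0.07  ]
pos [ 0.5694 -0.3546  0.2033] t 3.32 q [-42.   35.5  55.1   0.   89.6 101. ] head -53.01 tilt 0.23 rv2down(tool,/120) [-0.      0.0019  0.    ] F [-0.58 -1.01  0.72] w 0.0853
shift tool (units of 20mm) [0.272 0.428 4.665]
```

Emit:
{"method": "move_arm", "body": {"motion": [[[0.24, 0.43, 0], [0, 0.002, 0], 1], [[0, 0, 0.9], [0, 0, 0], 1], [[0, 0, 0.9], [0, 0, 0], 1], [[0, 0, 0.9], [0, 0, 0], 1], [[0, 0, 0.9], [0, 0, 0], 1], [[0, 0, 0.9], [0, 0, 0], 1], [[0, 0, 0], [0, 0, 0], 1]]}}

```text
time_s: 3.9
position: [0.5589, -0.3732, 0.1141]
tool_rot: [[0.599, -0.801, 0.005], [-0.801, -0.599, -0.008], [0.009, 0.001, -1.0]]
ft_force: [-0.8, 0.8, -0.1]
grip_width: 0.0856
```

```bash
python3 -c "
from h import *
plan([.565,-.363,.0175])
d=imaging.get_image('wrist');cv2.imwrite('pics/w2.png',d['img'])
for b in blobs(d,(0,0,120),(180,70,255),(200,150,360,400),200): print(b[:3],b[3],b[4],onz(d,*b[4][0],.07))
"
```

```text
pos [ 0.5589 -0.3732  0.1141] t 3.9 q [-43.7  39.1  63.2  -0.1  77.2  99.5] head -53.21 tilt 0.52 rv2down(tool,/120) [ 0.0004 -0.0043  0.    ] F [-0.82  0.81 -0.11] w 0.0856
shift tool (units of 20mm) [-0.267 -0.554  4.828]
(323.7145899893503, 331.14749733759317, 313.0) (313, 306, 22, 47) ((323.0186462402344, 306.45794677734375), (19.7559871673584, 77.51020050048828), 1.3403359651565552) [ 0.5051 -0.3568  0.07  ]
(254.19089134677944, 246.70058555627847, 3842.5) (217, 212, 74, 69) ((254.1624755859375, 246.67578125), (67.3006591796875, 72.84302520751953), 86.8631362915039) [ 0.5654 -0.3638  0.07  ]
```

View pics/w2.png

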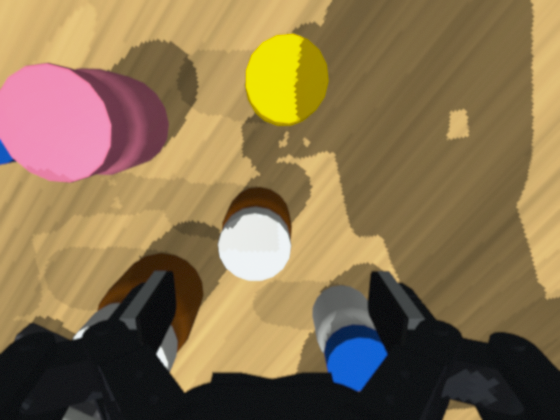

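The cap again gives (0.5654,−0.3638). The lateral moves overshot slightly, so I correct and settle before descending.

Emit:
{"method": "move_arm", "body": {"motion": [[[-0.2, -0.56, 0], [0, -0.004, 0], 1], [[0, 0, 0], [0, 0, 0], 1], [[0, 0, 0], [0, 0, 0], 1]]}}

```text
time_s: 4.2
position: [0.5663, -0.3654, 0.1202]
tool_rot: [[0.597, -0.802, 0.005], [-0.802, -0.597, -0.006], [0.008, -0.0, -1.0]]
ft_force: [-1.2, 0.2, -0.6]
grip_width: 0.0852
```

```bash
python3 -c "
from h import *
plan([.5654,-.3636,.0175])"
```

```text
pos [ 0.5663 -0.3654  0.1202] t 4.2 q [-42.8  39.   62.3  -0.1  78.2 100.5] head -53.31 tilt 0.46 rv2down(tool,/120) [-0.0002 -0.0039  0.    ] F [-1.16  0.16 -0.59] w 0.0852
shift tool (units of 20mm) [-0.144 -0.015  5.136]
```

Emit:
{"method": "move_arm", "body": {"motion": [[[-0.08, 0, 0.5], [0, -0.002, 0], 1], [[0, 0, 0.5], [0, 0, 0], 1], [[0, 0, 0.5], [0, 0, 0], 1], [[0, 0, 0.5], [0, 0, 0], 1], [[0, 0, 0.3], [0, 0, 0], 1], [[0, 0, 0.1], [0, 0, 0], 1], [[0, 0, 0], [0, 0, 0], 1]]}}

```text
time_s: 4.78
position: [0.5659, -0.3641, 0.0685]
tool_rot: [[0.598, -0.801, 0.004], [-0.801, -0.598, -0.004], [0.006, -0.001, -1.0]]
ft_force: [-0.0, -0.1, 0.4]
grip_width: 0.0855
```

```bash
python3 -c "
from h import *
plan([.5654,-.3636,.0175])"
```

```text
pos [ 0.5659 -0.3641  0.0685] t 4.78 q [-42.8  41.8  65.8  -0.   72.  100.4] head -53.24 tilt 0.32 rv2down(tool,/120) [-0.0003 -0.0027  0.    ] F [-0.04 -0.05  0.44] w 0.0855
shift tool (units of 20mm) [-0.051  0.005  2.549]
```

Emit:
{"method": "move_arm", "body": {"motion": [[[-0.03, 0, 0.5], [0, -0.002, 0], 1], [[0, 0, 0.5], [0, 0, 0], 1], [[0, 0, 0.5], [0, 0, 0], 1], [[0, 0, 0.4], [0, 0, 0], 1], [[0, 0, 0.25], [0, 0, 0], 1], [[0, 0, 0.1], [0, 0, 0], 1], [[0, 0, 0], [0, 0, 0], 1], [[0, 0, 0], [0, 0, 0], 1]]}}

```text
time_s: 5.45
position: [0.5655, -0.3637, 0.0179]
tool_rot: [[0.598, -0.801, 0.0], [-0.801, -0.598, 0.0], [0.0, -0.0, -1.0]]
ft_force: [0.5, -0.2, 0.5]
grip_width: 0.0856
```

```bash
python3 -c "
from h import *
plan([.5654,-.3636,.0175])
d=imaging.get_image('wrist');cv2.imwrite('pics/w3.png',d['img'])
for b in blobs(d,(0,0,120),(180,70,255),(150,150,400,400),400): print(b[:3],b[3],b[4],onz(d,*b[4][0],.07))"
```

```text
pos [ 0.5655 -0.3637  0.0179] t 5.45 q [-42.8  45.1  68.2   0.   66.6 100.4] head -53.24 tilt 0.03 rv2down(tool,/120) [-0.0002 -0.0001  0.    ] F [ 0.53 -0.15  0.52] w 0.0856
shift tool (units of 20mm) [-0.009  0.001  0.022]
(271.7244339067784, 336.71763343625935, 9068.0) (205, 290, 135, 89) ((271.859130859375, 336.670166015625), (86.85054016113281, 138.10409545898438), 89.60591125488281) [ 0.5684 -0.3673  0.07  ]
```

View pics/w3.png

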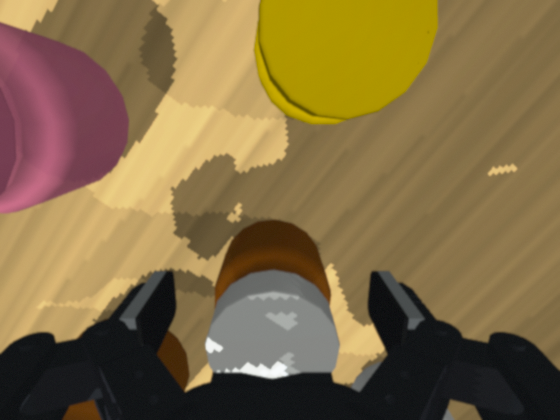

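The jar sits between the fingers, with its cap centred at column 272, midway. I close with 25 N.

Emit:
{"method": "move_arm", "body": {"motion": [[[0, 0, 0], [0, 0, 0], -1], [[0, 0, 0], [0, 0, 0], -1], [[0, 0, 0], [0, 0, 0], -1], [[0, 0, 0], [0, 0, 0], -1], [[0, 0, 0], [0, 0, 0], -1], [[0, 0, 0], [0, 0, 0], -1], [[0, 0, 0], [0, 0, 0], -1], [[0, 0, 0], [0, 0, 0], -1]], "squeeze": 25}}

```text
time_s: 6.17
position: [0.566, -0.3642, 0.0197]
tool_rot: [[0.598, -0.801, 0.003], [-0.801, -0.598, -0.002], [0.003, -0.001, -1.0]]
ft_force: [0.5, 0.1, -1.1]
grip_width: 0.0493
```

```bash
python3 -c "
from h import *
plan([.5654,-.3636,.0175])"
```

```text
pos [ 0.566  -0.3642  0.0197] t 6.17 q [-42.8  45.   68.1   0.   66.7 100.4] head -53.24 tilt 0.18 rv2down(tool,/120) [-0.0005 -0.0014  0.    ] F [ 0.46  0.11 -1.07] w 0.0493
shift tool (units of 20mm) [-0.042  0.008  0.109]
```

Emit:
{"method": "move_arm", "body": {"motion": [[[0, 0, -0.3], [0, 0, 0], -1], [[0, 0, -0.6], [0, 0, 0], -1], [[0, 0, -0.9], [0, 0, 0], -1], [[0, 0, -0.9], [0, 0, 0], -1], [[0, 0, -0.9], [0, 0, 0], -1], [[0, 0, -0.9], [0, 0, 0], -1], [[0, 0, -0.9], [0, 0, 0], -1], [[0, 0, -0.9], [0, 0, 0], -1], [[0, 0, -0.5], [0, 0, 0], -1], [[0, 0, 0], [0, 0, 0], -1]]}}

```text
time_s: 7.0
position: [0.565, -0.3631, 0.1691]
tool_rot: [[0.599, -0.801, 0.003], [-0.801, -0.599, -0.002], [0.003, -0.001, -1.0]]
ft_force: [0.4, -0.1, -1.4]
grip_width: 0.049
```

```bash
python3 -c "
from h import *
plan([.594,.031,.165])
t=imaging.get_image('scene');cv2.imwrite('pics/s2.png',t['img'])"
```

```text
pos [ 0.565  -0.3631  0.1691] t 7.0 q [-42.8  36.6  58.6   0.   84.6 100.4] head -53.23 tilt 0.2 rv2down(tool,/120) [-0.0005 -0.0015  0.    ] F [ 0.44 -0.14 -1.36] w 0.049
shift tool (units of 20mm) [-14.919 -12.955   0.174]
```

View pics/s2.png

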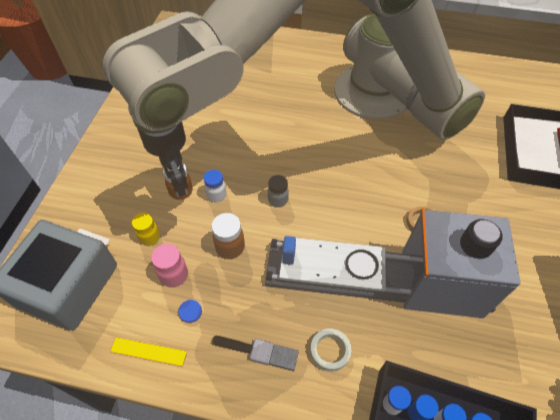

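The jar (178,185) is held and lifted, and the neighbours are unmoved. I carry it towards the ring.

Emit:
{"method": "move_arm", "body": {"motion": [[[-0.3, -0.26, 0], [0, 0, 0], -1], [[-0.6, -0.52, 0], [0, 0, 0], -1], [[-0.7, -0.61, 0], [0, 0, 0], -1], [[-0.7, -0.61, 0], [0, 0, 0], -1], [[-0.7, -0.61, 0], [0, 0, 0], -1], [[-0.7, -0.61, 0], [0, 0, 0], -1], [[-0.7, -0.61, 0], [0, 0, 0], -1], [[-0.7, -0.61, 0], [0, 0, 0], -1], [[-0.7, -0.61, 0], [0, 0, 0], -1], [[-0.7, -0.61, 0], [0, 0, 0], -1], [[-0.7, -0.61, 0], [0, 0, 0], -1], [[-0.7, -0.61, 0], [0, 0, 0], -1]]}}

```text
time_s: 8.05
position: [0.5749, -0.1391, 0.1573]
tool_rot: [[0.595, -0.804, -0.017], [-0.803, -0.595, 0.011], [-0.019, 0.006, -1.0]]
ft_force: [0.5, -0.2, -2.1]
grip_width: 0.0488
```

```bash
python3 -c "
from h import *
plan([.594,.031,.165])"
```

```text
pos [ 0.5749 -0.1391  0.1573] t 8.05 q [-25.1  29.8  73.5   0.2  77.8 118.3] head -53.48 tilt 1.15 rv2down(tool,/120) [ 0.0031  0.0091 -0.    ] F [ 0.52 -0.25 -2.12] w 0.0488
shift tool (units of 20mm) [-6.273 -5.829 -0.302]
```

Emit:
{"method": "move_arm", "body": {"motion": [[[-0.7, -0.65, -0.1], [0.001, 0.003, 0], -1], [[-0.7, -0.65, -0.1], [0.001, 0.003, 0], -1], [[-0.7, -0.65, -0.05], [0.001, 0.003, 0], -1], [[-0.7, -0.65, -0.05], [0, 0, 0], -1], [[-0.7, -0.65, -0.05], [0, 0, 0], -1], [[-0.7, -0.65, -0.05], [0, 0, 0], -1], [[-0.6, -0.56, -0.05], [0, 0, 0], -1], [[-0.4, -0.37, 0], [0, 0, 0], -1], [[-0.2, -0.19, 0], [0, 0, 0], -1], [[0, 0, 0], [0, 0, 0], -1]]}}

```text
time_s: 8.88
position: [0.5841, 0.0247, 0.1586]
tool_rot: [[0.6, -0.8, -0.018], [-0.8, -0.6, 0.007], [-0.016, 0.011, -1.0]]
ft_force: [-0.0, -1.0, -2.8]
grip_width: 0.0491
```

```bash
python3 -c "
from h import *
plan([.594,.031,.12])
d=imaging.get_image('wrist');cv2.imwrite('pics/w4.png',d['img'])
t=imaging.get_image('top');cv2.imwrite('pics/t4.png',t['img'])"
```

```text
pos [0.5841 0.0247 0.1586] t 8.88 q [ -9.3  29.1  74.6   0.2  77.4 133.8] head -53.15 tilt 1.12 rv2down(tool,/120) [ 0.0051  0.0078 -0.    ] F [-0.02 -1.05 -2.79] w 0.0491
shift tool (units of 20mm) [ 0.077 -0.604  1.921]
```

View pics/w4.png

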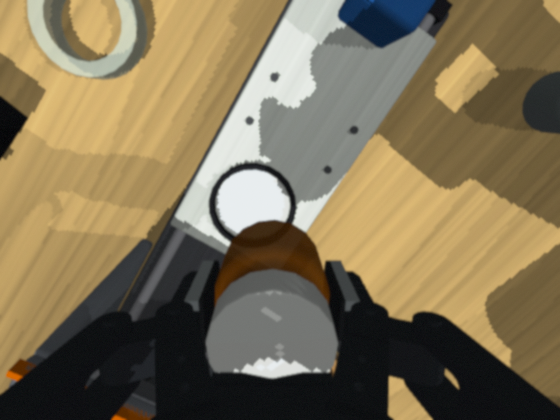

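View pics/t4.png

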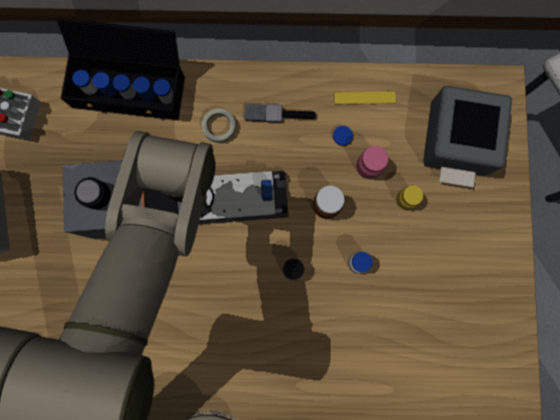

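Wrist view: the ring is at about (253,204), half hidden by the held jar, and the jar is upright in the grip. I measure the ring from this view.

```bash
cat > ringw.py <<'E'
from h import *
from scipy.optimize import least_squares
d=imaging.get_image('wrist')
g=cv2.cvtColor(d["img"],cv2.COLOR_BGR2GRAY)
import sys
cx,cy,R0,R1,ymax=map(float,sys.argv[1:6])
# darkest dark-band pixels in annulus around seed -> points on z=.054 plane; fit circle
m=(g<60)
ys,xs=np.nonzero(m);r=np.hypot(xs-cx,ys-cy);k=(r>R0)&(r<R1)&(ys<ymax)
w=np.array([onz(d,x,y,.054)[:2] for x,y in zip(xs[k],ys[k])])
f=least_squares(lambda p:np.hypot(w[:,0]-p[0],w[:,1]-p[1])-p[2],[w[:,0].mean(),w[:,1].mean(),.032],loss="soft_l1",f_scale=.001)
print("ring",f.x,"n",k.sum(),"rms",np.sqrt(np.mean(f.fun**2)), "(expect mid radius .032)")
plan([f.x[0],f.x[1],.12])
E
python3 ringw.py 253 204 30 50 225
```

```text
ring [0.5977 0.0301 0.0313] n 708 rms 0.0012627549366856867 (expect mid radius .032)
pos [0.5844 0.023  0.1588] t 9.03 q [ -9.4  29.1  74.6   0.2  77.4 133.8] head -53.25 tilt 1.08 rv2down(tool,/120) [ 0.005   0.0074 -0.    ] F [-0.58 -0.63 -2.48] w 0.0486
shift tool (units of 20mm) [ 0.142 -0.766  1.931]
```

Emit:
{"method": "move_arm", "body": {"motion": [[[0.11, -0.7, 0.3], [0.005, 0.0075, 0], -1], [[0, 0, 0.6], [0, 0, 0], -1], [[0, 0, 0.6], [0, 0, 0], -1], [[0, 0, 0.5], [0, 0, 0], -1], [[0, 0, 0.2], [0, 0, 0], -1], [[0, 0, 0], [0, 0, 0], -1], [[0, 0, 0], [0, 0, 0], -1]]}}

```text
time_s: 9.62
position: [0.6015, 0.0263, 0.1114]
tool_rot: [[0.593, -0.805, 0.007], [-0.805, -0.593, -0.003], [0.006, -0.004, -1.0]]
ft_force: [-0.7, 0.2, -2.0]
grip_width: 0.0489
```

```bash
python3 -c "
from h import *
plan([.596,.0305,.0665])
d=imaging.get_image('wrist');cv2.imwrite('pics/w5.png',d['img'])
print(proj(d,[.596,.0305,.054]))"
```

```text
pos [0.6015 0.0263 0.1114] t 9.62 q [ -8.7  32.8  76.4  -0.1  70.4 134.9] head -53.64 tilt 0.44 rv2down(tool,/120) [-0.0021 -0.003   0.    ] F [-0.68  0.16 -1.95] w 0.0489
shift tool (units of 20mm) [-0.347  0.104  2.243]
(np.float64(275.09423905660304), np.float64(243.13125394751))
```

View pics/w5.png

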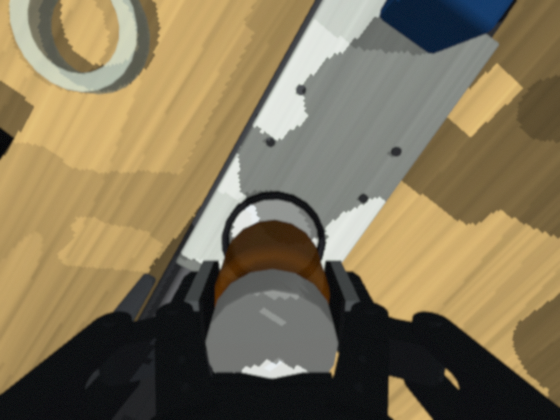

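```bash
python3 ringw.py 275 243 42 60 238
```

```text
ring [0.5979 0.0302 0.0312] n 877 rms 0.0011821269418765437 (expect mid radius .032)
pos [0.6015 0.0263 0.1119] t 9.72 q [ -8.7  32.8  76.4  -0.1  70.4 134.9] head -53.63 tilt 0.47 rv2down(tool,/120) [-0.0023 -0.0032  0.    ] F [ 0.83 -0.29 -1.34] w 0.0488
shift tool (units of 20mm) [-0.261  0.026 -0.407]
```

Emit:
{"method": "move_arm", "body": {"motion": [[[-0.34, 0.12, 0.2], [-0.002, -0.003, 0], -1], [[0, 0, 0.3], [0, 0, 0], -1], [[0, 0, 0.1], [0, 0, 0], -1], [[0, 0, 0], [0, 0, 0], -1], [[0, 0, 0], [0, 0, 0], -1]]}}

```text
time_s: 10.13
position: [0.5955, 0.0308, 0.1001]
tool_rot: [[0.593, -0.805, 0.003], [-0.805, -0.593, -0.0], [0.002, -0.002, -1.0]]
ft_force: [0.2, -0.5, -2.9]
grip_width: 0.0492
```

```bash
python3 -c "
from h import *
plan([.596,.0305,.0665])
d=imaging.get_image('wrist');cv2.imwrite('pics/w6.png',d['img'])
print(proj(d,[.596,.0305,.054]))"
```

```text
pos [0.5955 0.0308 0.1001] t 10.13 q [ -8.4  33.1  77.9   0.   68.8 135.2] head -53.63 tilt 0.17 rv2down(tool,/120) [-0.0011 -0.0009  0.    ] F [ 0.15 -0.5  -2.88] w 0.0492
shift tool (units of 20mm) [ 0.024 -0.007  1.682]
(np.float64(271.6951318473913), np.float64(238.7072629293064))
```

View pics/w6.png

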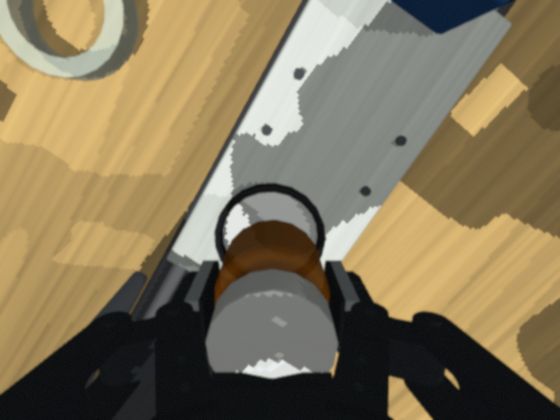

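Emit:
{"method": "move_arm", "body": {"motion": [[[0.06, -0.03, 0.4], [-0.001, -0.001, 0], -1], [[0, 0, 0.4], [0, 0, 0], -1], [[0, 0, 0.25], [0, 0, 0], -1], [[0, 0, 0.1], [0, 0, 0], -1], [[0, 0, 0], [0, 0, 0], -1], [[0, 0, 0], [0, 0, 0], -1]]}}

```text
time_s: 10.68
position: [0.5969, 0.03, 0.0742]
tool_rot: [[0.593, -0.805, -0.001], [-0.805, -0.593, 0.0], [-0.001, 0.0, -1.0]]
ft_force: [-0.1, 0.6, -2.1]
grip_width: 0.0492
```

```bash
python3 -c "
from h import *
plan([.5968,.0304,.0660])
d=imaging.get_image('wrist');cv2.imwrite('pics/w7.png',d['img'])
d=imaging.get_image('scene');cv2.imwrite('pics/s7.png',cv2.resize(d['img'][180:320,270:460],None,fx=4,fy=4))"
```

```text
pos [0.5969 0.03   0.0742] t 10.68 q [ -8.5  35.1  79.2   0.   65.8 135.2] head -53.64 tilt 0.05 rv2down(tool,/120) [ 0.0002  0.0003 -0.    ] F [-0.05  0.63 -2.14] w 0.0492
shift tool (units of 20mm) [-0.021 -0.008  0.412]
```

View pics/w7.png

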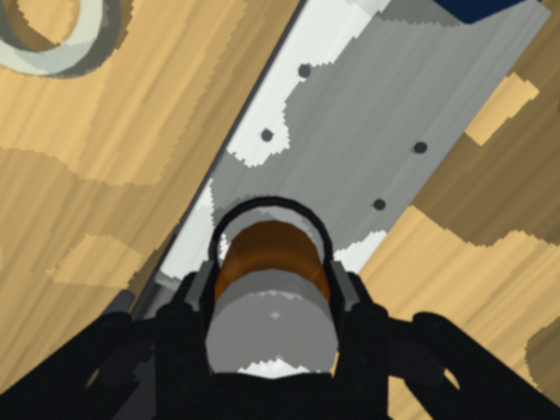

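View pics/s7.png

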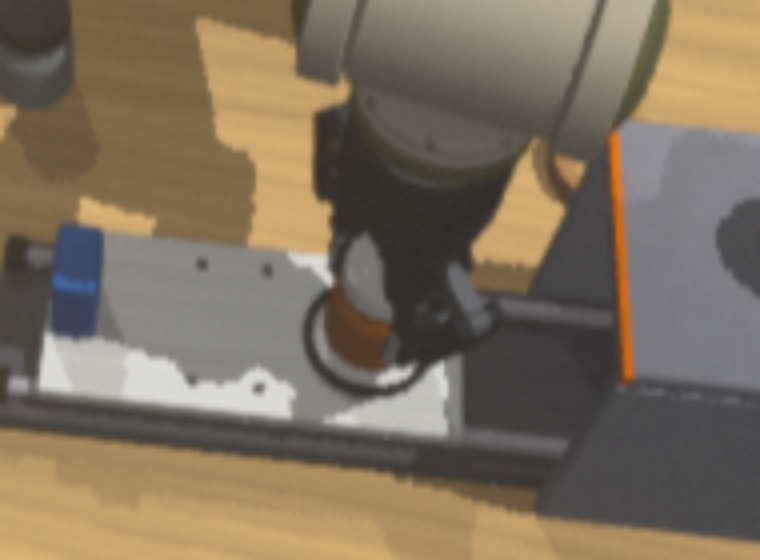

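The jar lines up with the ring: both are centred at column ~271, with a symmetric gap. I lower it the last 8 mm gently.

Emit:
{"method": "move_arm", "body": {"motion": [[[0, 0, 0.13], [0, 0, 0], -1], [[0, 0, 0.13], [0, 0, 0], -1], [[0, 0, 0.1], [0, 0, 0], -1], [[0, 0, 0.05], [0, 0, 0], -1], [[0, 0, 0], [0, 0, 0], -1]]}}

```text
time_s: 11.2
position: [0.5974, 0.0299, 0.0663]
tool_rot: [[0.593, -0.805, 0.002], [-0.805, -0.593, 0.0], [0.001, -0.001, -1.0]]
ft_force: [0.1, -0.5, -1.6]
grip_width: 0.0485
```

```bash
python3 -c "
from h import *
plan([.5968,.0304,.0650])"
```

```text
pos [0.5974 0.0299 0.0663] t 11.2 q [ -8.5  35.6  79.6   0.   64.6 135.2] head -53.64 tilt 0.09 rv2down(tool,/120) [-0.0006 -0.0004  0.    ] F [ 0.11 -0.53 -1.62] w 0.0485
shift tool (units of 20mm) [-0.037  0.011  0.066]
```

Emit:
{"method": "move_arm", "body": {"motion": [[[0, 0, 0.1], [0, 0, 0], -1], [[0, 0, 0.05], [0, 0, 0], -1]]}}

```text
time_s: 11.37
position: [0.5977, 0.03, 0.0655]
tool_rot: [[0.593, -0.805, 0.003], [-0.805, -0.593, -0.0], [0.002, -0.002, -1.0]]
ft_force: [-5.4, -1.1, 10.2]
grip_width: 0.0486
```

```bash
python3 -c "
from h import *
plan([.5968,.0304,.0650])"
```

```text
pos [0.5977 0.03   0.0655] t 11.37 q [ -8.5  35.7  79.7   0.   64.4 135.2] head -53.63 tilt 0.19 rv2down(tool,/120) [-0.0012 -0.001   0.    ] F [-5.43 -1.08 10.21] w 0.0486
shift tool (units of 20mm) [-0.043  0.026  0.023]
```

It is seated, with 10 N upward at the expected height of 0.0655. I release.

Emit:
{"method": "move_arm", "body": {"motion": [[[0, 0, 0], [0, 0, 0], 1], [[0, 0, 0], [0, 0, 0], 1], [[0, 0, 0], [0, 0, 0], 1], [[0, 0, 0], [0, 0, 0], 1], [[0, 0, 0], [0, 0, 0], 1], [[0, 0, 0], [0, 0, 0], 1]]}}

```text
time_s: 11.87
position: [0.5986, 0.0299, 0.0666]
tool_rot: [[0.593, -0.805, 0.007], [-0.805, -0.593, -0.001], [0.005, -0.005, -1.0]]
ft_force: [0.2, 0.0, 0.9]
grip_width: 0.0854
```

```bash
python3 -c "
from h import *
plan([.5968,.0304,.2])
d=imaging.get_image('wrist');cv2.imwrite('pics/w8.png',d['img'])"
```

```text
pos [0.5986 0.0299 0.0666] t 11.87 q [ -8.5  35.6  79.6   0.   64.4 135.2] head -53.63 tilt 0.38 rv2down(tool,/120) [-0.0023 -0.0022  0.    ] F [0.17 0.04 0.92] w 0.0854
shift tool (units of 20mm) [-0.046  0.027 -6.669]
```

View pics/w8.png

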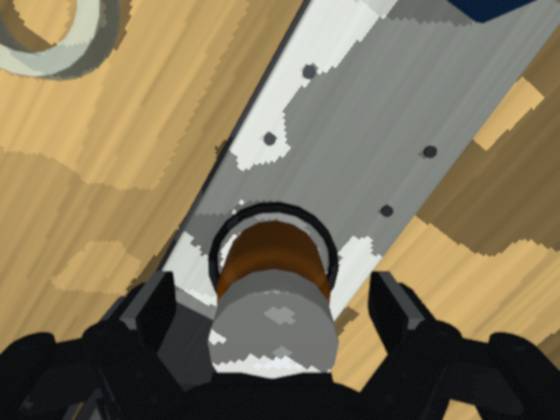

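The jar stands inside the ring and the fingers are clear. I go straight up.

Emit:
{"method": "move_arm", "body": {"motion": [[[0, 0, -0.3], [-0.002, -0.002, 0], 1], [[0, 0, -0.5], [0, 0, 0], 1], [[0, 0, -0.8], [0, 0, 0], 1], [[0, 0, -0.9], [0, 0, 0], 1], [[0, 0, -0.9], [0, 0, 0], 1], [[0, 0, -0.9], [0, 0, 0], 1], [[0, 0, -0.9], [0, 0, 0], 1], [[0, 0, -0.9], [0, 0, 0], 1], [[0, 0, -0.5], [0, 0, 0], 1], [[0, 0, 0], [0, 0, 0], 1]]}}

```text
time_s: 12.75
position: [0.5984, 0.0299, 0.2122]
tool_rot: [[0.593, -0.805, 0.003], [-0.805, -0.593, -0.0], [0.002, -0.002, -1.0]]
ft_force: [-0.1, -0.4, 0.8]
grip_width: 0.0855
```

```bash
python3 -c "
from h import *
plan([.6125,-.185,.2])
d=imaging.get_image('wrist');cv2.imwrite('pics/w9.png',d['img'])
d=imaging.get_image('scene');cv2.imwrite('pics/s9.png',d['img'])"
```

```text
pos [0.5984 0.0299 0.2122] t 12.75 q [ -8.5  27.5  68.2   0.   84.2 135.2] head -53.63 tilt 0.16 rv2down(tool,/120) [-0.001  -0.0008  0.    ] F [-0.07 -0.43  0.81] w 0.0855
shift tool (units of 20mm) [9.067 5.807 0.613]
```

View pics/w9.png

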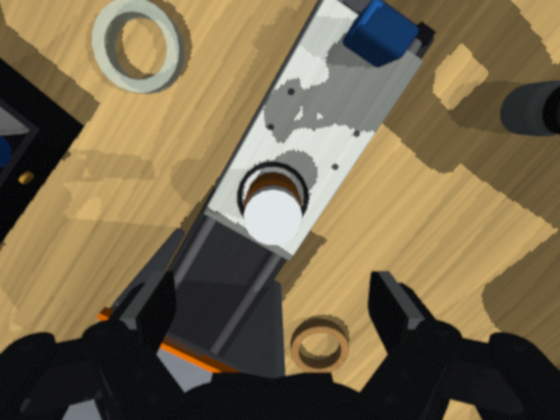

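View pics/s9.png

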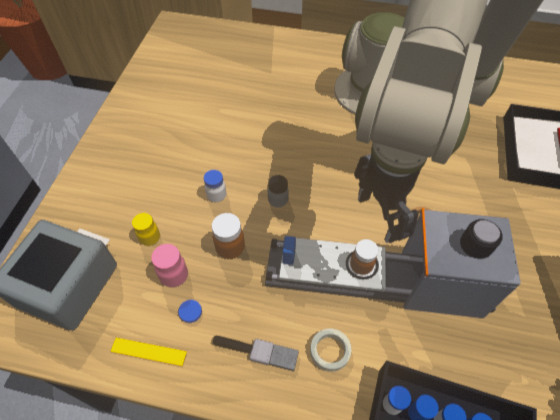

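The jar stands upright in the ring, with its cap at wrist (272,217) and scene (366,250). I check it numerically and measure the block from the wrist.

```bash
python3 -c "
from h import *
d=imaging.get_image('wrist');s=imaging.get_image('scene')
for b in blobs(d,(0,0,120),(180,70,255),(235,188,308,250),200): print(b[:3],b[3],onz(d,*b[4][0],.116))
for b in blobs(d,(105,120,40),(130,255,255),(335,0,425,70),200): print('blk',b[:3],b[3],onz(d,b[0],b[1],.09))
cv2.imwrite('pics/b9.png',cv2.resize(d['img'][0:80,330:440],None,fx=6,fy=6))
"; python3 ringw.py 272 197 25 42 193
```

```text
(272.93859918200405, 220.10296523517383, 3260.0) (235, 188, 73, 62) [0.5968 0.0314 0.116 ]
blk (380.6181299072091, 32.16202712348323, 3035.5) (343, 0, 77, 65) [ 0.612  -0.1206  0.09  ]
ring [0.5973 0.0304 0.0311] n 400 rms 0.002782399136878958 (expect mid radius .032)
pos [0.5973 0.03   0.2079] t 13.0 q [ -8.5  27.7  68.5   0.   84.1 135.2] head -53.64 tilt 0.25 rv2down(tool,/120) [ 0.0014  0.0015 -0.    ] F [-0.19  1.1   0.55] w 0.085
shift tool (units of 20mm) [-0.002 -0.027  4.395]
```

View pics/b9.png

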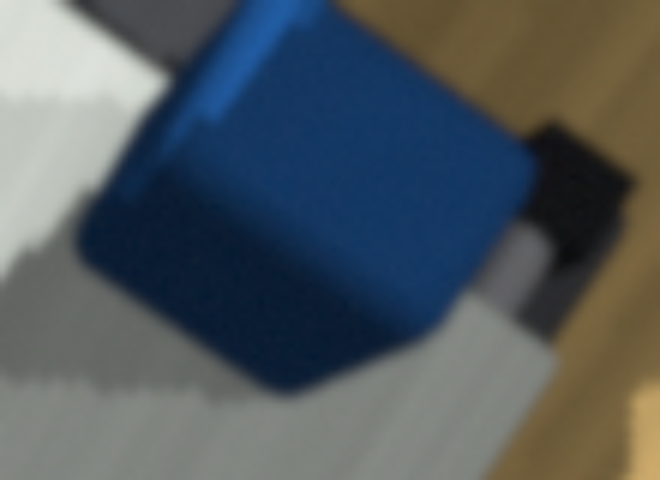

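The jar is within 1 mm of the ring centre. The block centre is ≈(0.612,−0.123) by two routes. I move above the spot behind the block while shutting the fingers.

Emit:
{"method": "move_arm", "body": {"motion": [[[0.4, 0.25, 0], [0, 0, 0], -1], [[0.8, 0.5, 0], [0, 0, 0], -1], [[0.8, 0.5, 0], [0, 0, 0], -1], [[0.8, 0.5, 0], [0, 0, 0], -1], [[0.8, 0.5, 0], [0, 0, 0], -1], [[0.8, 0.5, 0], [0, 0, 0], -1], [[0.8, 0.5, 0], [0, 0, 0], -1], [[0.8, 0.5, 0], [0, 0, 0], -1], [[0.8, 0.5, 0], [0, 0, 0], -1], [[0.8, 0.5, 0], [0, 0, 0], -1], [[0.4, 0.25, 0], [0, 0, 0], -1], [[0, 0, 0], [0, 0, 0], -1]]}}

```text
time_s: 14.0
position: [0.6088, -0.1728, 0.1972]
tool_rot: [[0.593, -0.805, -0.022], [-0.805, -0.593, 0.005], [-0.017, 0.014, -1.0]]
ft_force: [-0.4, 0.1, -0.5]
grip_width: -0.0001
```

Emit:
{"method": "move_arm", "body": {"motion": [[[0, 0, 0], [0, 0, -0.059], -1], [[0, 0, 0], [0, 0, -0.059], -1], [[0, 0, 0], [0, 0, -0.059], -1], [[0, 0, 0], [0, 0, -0.059], -1], [[0, 0, 0], [0, 0, -0.059], -1], [[0, 0, 0], [0, 0, -0.059], -1], [[0, 0, 0], [0, 0, -0.059], -1], [[0, 0, 0], [0, 0, -0.059], -1], [[0, 0, 0], [0, 0, -0.059], -1], [[0, 0, 0], [0, 0, -0.059], -1], [[0, 0, 0], [0, 0, -0.059], -1], [[0, 0, 0], [0, 0, -0.059], -1]]}}

```text
time_s: 15.0
position: [0.6067, -0.1641, 0.1927]
tool_rot: [[0.844, 0.536, -0.03], [0.537, -0.844, 0.012], [-0.019, -0.027, -0.999]]
ft_force: [-1.0, -0.4, 0.3]
grip_width: -0.0004
```

Emit:
{"method": "move_arm", "body": {"motion": [[[0, 0, 0], [0, 0, -0.059], -1], [[0, 0, 0], [0, 0, -0.059], -1], [[0, 0, 0], [0, 0, -0.059], -1], [[0, 0, 0], [0, 0, -0.059], -1], [[0, 0, 0], [0, 0, -0.059], -1], [[0, 0, 0], [0, 0, -0.059], -1], [[0, 0, 0], [0, 0, -0.059], -1], [[0, 0, 0], [0, 0, -0.059], -1], [[0, 0, 0], [0, 0, 0], -1]]}}

```text
time_s: 15.75
position: [0.6053, -0.1554, 0.1902]
tool_rot: [[-0.0, 0.999, -0.036], [1.0, 0.001, 0.017], [0.017, -0.036, -0.999]]
ft_force: [0.4, -0.2, -0.4]
grip_width: -0.0002
```

```bash
python3 -c "
from h import *
plan([.6165,-.174,.15])"
```

```text
pos [ 0.6053 -0.1554  0.1902] t 15.75 q [-25.2  32.1  63.7  -0.   86.5 -25.3] head 90.03 tilt 2.29 rv2down(tool,/120) [-0.0173 -0.008   0.    ] F [ 0.37 -0.19 -0.36] w -0.0002
shift tool (units of 20mm) [-0.962  0.634  1.972]
```

Emit:
{"method": "move_arm", "body": {"motion": [[[-0.3, 0.2, 0], [-0.0173, -0.008, -0.045], -1], [[-0.6, 0.35, 0.3], [0, 0, 0], -1], [[-0.1, 0.1, 0.5], [0, 0, 0], -1], [[0, 0, 0.5], [0, 0, 0], -1], [[0, 0, 0.2], [0, 0, 0], -1], [[0, 0, 0], [0, 0, 0], -1], [[0, 0, 0], [0, 0, 0], -1]]}}

```text
time_s: 16.33
position: [0.6188, -0.1703, 0.156]
tool_rot: [[-0.085, 0.996, -0.002], [0.996, 0.085, 0.004], [0.004, -0.001, -1.0]]
ft_force: [-0.4, -0.5, 0.1]
grip_width: -0.0001
```

```bash
python3 -c "
from h import *
plan([.6165,-.174,.065])
d=imaging.get_image('wrist');cv2.imwrite('pics/w10.png',d['img'])
d=imaging.get_image('top');cv2.imwrite('pics/t10.png',d['img'])"
```

```text
pos [ 0.6188 -0.1703  0.156 ] t 16.33 q [-26.   34.3  65.3   0.2  80.6 -30.9] head 94.86 tilt 0.26 rv2down(tool,/120) [-0.0006 -0.002   0.    ] F [-0.36 -0.51  0.07] w -0.0001
shift tool (units of 20mm) [-0.196 -0.127  4.547]
```

View pics/w10.png

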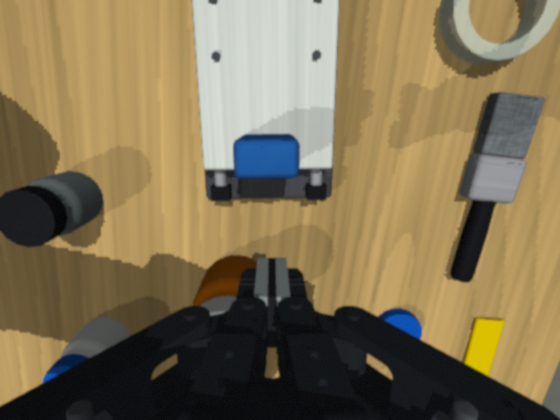

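View pics/t10.png

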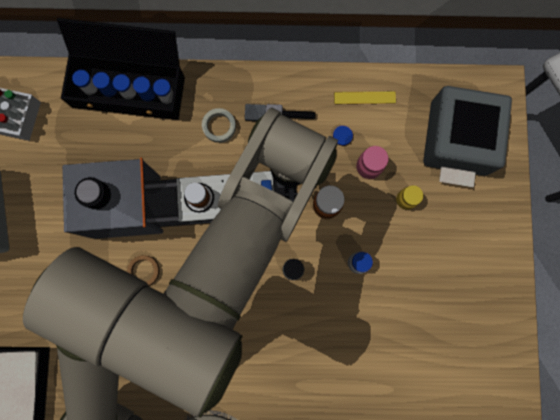

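Wrist view: the block (267,156) is straight ahead of the closed fingers (272), and the rail runs vertical in the image. I descend behind the block.

Emit:
{"method": "move_arm", "body": {"motion": [[[-0.05, -0.1, 0.5], [0, -0.002, -0.005], -1], [[0, 0, 0.6], [0, 0, 0], -1], [[0, 0, 0.6], [0, 0, 0], -1], [[0, 0, 0.6], [0, 0, 0], -1], [[0, 0, 0.6], [0, 0, 0], -1], [[0, 0, 0.4], [0, 0, 0], -1], [[0, 0, 0.2], [0, 0, 0], -1], [[0, 0, 0], [0, 0, 0], -1]]}}

```text
time_s: 17.1
position: [0.6189, -0.1716, 0.0885]
tool_rot: [[-0.095, 0.995, 0.008], [0.995, 0.095, -0.005], [-0.005, 0.008, -1.0]]
ft_force: [-0.5, 0.5, -0.2]
grip_width: 0.0002
```

```bash
python3 -c "
from h import *
plan([.6155,-.1637,.068])"
```

```text
pos [ 0.6189 -0.1716  0.0885] t 17.1 q [-26.   37.8  70.7  -0.   71.  -31.4] head 95.43 tilt 0.53 rv2down(tool,/120) [ 0.0036  0.0026 -0.    ] F [-0.46  0.51 -0.16] w 0.0002
shift tool (units of 20mm) [ 0.416 -0.142  1.023]
```

Emit:
{"method": "move_arm", "body": {"motion": [[[0.1, -0.12, 0.4], [0.003, 0.002, 0], -1], [[0.1, 0, 0.4], [0, 0, 0], -1], [[0.1, 0, 0.2], [0, 0, 0], -1], [[0, 0, 0], [0, 0, 0], -1], [[0, 0, 0], [0, 0, 0], -1]]}}

```text
time_s: 17.52
position: [0.6165, -0.1655, 0.0682]
tool_rot: [[-0.095, 0.996, 0.003], [0.996, 0.095, -0.002], [-0.002, 0.003, -1.0]]
ft_force: [-0.1, -0.5, 0.8]
grip_width: 0.0001
```

```bash
python3 -c "
from h import *
plan([.6142,-.147,.068])
d=imaging.get_image('wrist');cv2.imwrite('pics/w11.png',d['img'])"
```

```text
pos [ 0.6165 -0.1655  0.0682] t 17.52 q [-25.6  38.8  72.4  -0.   68.6 -31. ] head 95.43 tilt 0.21 rv2down(tool,/120) [ 0.0014  0.0011 -0.    ] F [-0.12 -0.52  0.84] w 0.0001
shift tool (units of 20mm) [ 0.929 -0.026  0.009]
```

View pics/w11.png

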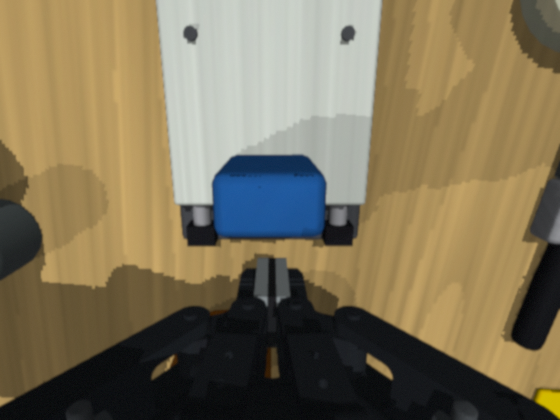

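Emit:
{"method": "move_arm", "body": {"motion": [[[0.15, 0, 0], [0.001, 0.001, 0], -1], [[0.15, 0, 0], [0, 0, 0], -1], [[0.15, 0, 0], [0, 0, 0], -1], [[0.15, 0, 0], [0, 0, 0], -1], [[0.1, 0, 0], [0, 0, 0], -1], [[0.1, 0, 0], [0, 0, 0], -1]]}}

```text
time_s: 18.07
position: [0.6154, -0.1484, 0.0695]
tool_rot: [[-0.094, 0.996, 0.003], [0.996, 0.094, -0.001], [-0.001, 0.003, -1.0]]
ft_force: [0.0, 0.6, 0.3]
grip_width: 0.0002
```

```bash
python3 -c "
from h import *
plan([.6142,-.147,.068])"
```

```text
pos [ 0.6154 -0.1484  0.0695] t 18.07 q [-24.3  38.3  73.3   0.   68.3 -29.7] head 95.42 tilt 0.17 rv2down(tool,/120) [ 0.0013  0.0005 -0.    ] F [0.03 0.64 0.27] w 0.0002
shift tool (units of 20mm) [ 0.073 -0.053  0.074]
```

Emit:
{"method": "move_arm", "body": {"motion": [[[0.1, 0, 0.03], [0.001, 0, 0], -1], [[0.1, 0, 0.03], [0, 0, 0], -1], [[0.1, 0, 0], [0, 0, 0], -1]]}}

```text
time_s: 18.32
position: [0.6151, -0.1433, 0.0688]
tool_rot: [[-0.095, 0.996, 0.002], [0.995, 0.095, -0.005], [-0.005, 0.001, -1.0]]
ft_force: [0.7, -11.7, -2.5]
grip_width: -0.0003
```

Emit:
{"method": "move_arm", "body": {"motion": [[[0.1, 0, 0.02], [0, 0, 0], -1], [[0.1, 0, 0], [0, 0, 0], -1]]}}

```text
time_s: 18.48
position: [0.6151, -0.1432, 0.0689]
tool_rot: [[-0.094, 0.996, 0.004], [0.996, 0.094, -0.012], [-0.013, 0.002, -1.0]]
ft_force: [-0.5, -11.5, -3.2]
grip_width: -0.0002
```

Emit:
{"method": "move_arm", "body": {"motion": [[[0.1, 0, 0.02], [0, 0, 0], -1], [[0.1, 0, 0], [0, 0, 0], -1]]}}

```text
time_s: 18.65
position: [0.6152, -0.1435, 0.069]
tool_rot: [[-0.092, 0.996, 0.005], [0.996, 0.092, -0.02], [-0.02, 0.004, -1.0]]
ft_force: [-0.3, -10.4, -2.7]
grip_width: -0.0
```

Contact: 2 mm of commanded lead gives about 11 N, which the catch holds. I raise the push gradually and correct the small tilt.

Emit:
{"method": "move_arm", "body": {"motion": [[[0.13, 0, 0.02], [0, 0.005, 0], -1], [[0.15, 0, 0.02], [0, 0.005, 0], -1]]}}

```text
time_s: 18.82
position: [0.6152, -0.1429, 0.0688]
tool_rot: [[-0.091, 0.996, 0.006], [0.996, 0.091, -0.008], [-0.009, 0.005, -1.0]]
ft_force: [-1.1, -14.5, -0.2]
grip_width: -0.0
```

```bash
python3 -c "
from h import *
plan([.6142,-.147,.068])"
```

```text
pos [ 0.6152 -0.1429  0.0688] t 18.82 q [-23.7  38.1  73.8  -0.3  67.6 -28.8] head 95.23 tilt 0.57 rv2down(tool,/120) [ 0.0024  0.0041 -0.    ] F [ -1.06 -14.52  -0.2 ] w -0.0
shift tool (units of 20mm) [-0.199 -0.067  0.044]
```

Emit:
{"method": "move_arm", "body": {"motion": [[[0.17, -0.02, 0.02], [0.001, 0.006, 0], -1], [[0.17, 0, 0.02], [0, 0.005, 0], -1]]}}

```text
time_s: 18.98
position: [0.6151, -0.1424, 0.0687]
tool_rot: [[-0.089, 0.996, 0.005], [0.996, 0.089, 0.004], [0.004, 0.005, -1.0]]
ft_force: [-1.6, -15.5, -0.2]
grip_width: 0.0002
```

Emit:
{"method": "move_arm", "body": {"motion": [[[0.19, -0.02, 0.02], [0.001, 0.006, 0], -1], [[0.19, 0, 0.02], [0, 0.005, 0], -1]]}}

```text
time_s: 19.15
position: [0.6149, -0.1412, 0.0686]
tool_rot: [[-0.087, 0.996, 0.004], [0.996, 0.087, 0.017], [0.016, 0.006, -1.0]]
ft_force: [-1.2, -13.1, -0.4]
grip_width: 0.0
```

Emit:
{"method": "move_arm", "body": {"motion": [[[0.19, 0, 0.02], [0, -0.002, 0], -1], [[0.19, 0, 0], [0, 0, 0], -1]]}}

```text
time_s: 19.32
position: [0.6148, -0.1397, 0.0688]
tool_rot: [[-0.085, 0.996, 0.007], [0.996, 0.085, 0.003], [0.002, 0.007, -1.0]]
ft_force: [0.8, -11.0, -4.1]
grip_width: -0.0003
```

Emit:
{"method": "move_arm", "body": {"motion": [[[0.2, 0, 0], [0, 0, 0], -1], [[0.2, 0, 0], [0, 0, 0], -1]]}}

```text
time_s: 19.48
position: [0.6145, -0.1362, 0.0689]
tool_rot: [[-0.083, 0.997, 0.009], [0.997, 0.083, -0.005], [-0.006, 0.008, -1.0]]
ft_force: [-0.1, -7.5, -1.0]
grip_width: 0.0002
```

```bash
python3 -c "
from h import *
plan([.6142,-.147,.068])"
```

```text
pos [ 0.6145 -0.1362  0.0689] t 19.48 q [-23.2  37.9  74.3  -0.1  67.3 -28. ] head 94.75 tilt 0.57 rv2down(tool,/120) [ 0.0039  0.0027 -0.    ] F [-0.06 -7.48 -0.97] w 0.0002
shift tool (units of 20mm) [-0.535 -0.058  0.046]
```

The catch is letting go after 7 mm of travel, with the force falling to 7.5 N. I ease off to limit the lurch.

Emit:
{"method": "move_arm", "body": {"motion": [[[0.12, 0, 0], [0.003, 0.002, -0.004], -1], [[0.12, 0, 0], [0, 0, 0], -1]]}}

```text
time_s: 19.65
position: [0.6142, -0.1338, 0.0689]
tool_rot: [[-0.09, 0.996, 0.003], [0.996, 0.09, -0.005], [-0.006, 0.002, -1.0]]
ft_force: [-0.8, -6.5, 0.2]
grip_width: -0.0001
```

Emit:
{"method": "move_arm", "body": {"motion": [[[0.12, 0, 0], [0, 0, 0], -1], [[0.12, 0, 0], [0, 0, 0], -1], [[0.12, 0, 0], [0, 0, 0], -1]]}}

```text
time_s: 19.9
position: [0.6138, -0.1296, 0.0689]
tool_rot: [[-0.089, 0.996, 0.004], [0.996, 0.089, -0.011], [-0.011, 0.003, -1.0]]
ft_force: [0.3, -4.6, 0.4]
grip_width: -0.0
```

```bash
python3 -c "
from h import *
plan([.6142,-.147,.068])
d=imaging.get_image('wrist');cv2.imwrite('pics/w12.png',d['img'])"
```

```text
pos [ 0.6138 -0.1296  0.0689] t 19.9 q [-22.5  37.8  74.5  -0.5  67.3 -27.4] head 95.1 tilt 0.65 rv2down(tool,/120) [ 0.0013  0.0052 -0.    ] F [ 0.27 -4.57  0.4 ] w -0.0
shift tool (units of 20mm) [-0.866 -0.056  0.054]
```

View pics/w12.png

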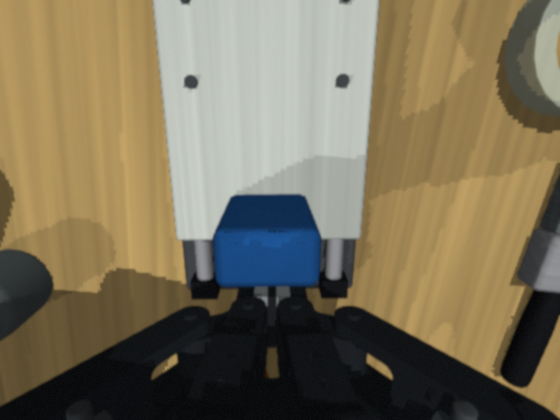

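It is free: the rods show behind the plate, force is 4.6 N and travel is 14 mm. I run it on steadily.

Emit:
{"method": "move_arm", "body": {"motion": [[[0.16, 0, 0], [0.001, 0.004, -0.002], -1], [[0.2, 0, 0], [0, 0.001, 0], -1], [[0.2, 0, 0], [0, 0.001, 0], -1], [[0.2, 0, 0], [0, 0.001, 0], -1], [[0.2, 0, 0], [0, 0.001, 0], -1], [[0.2, 0, 0], [0, 0.001, 0], -1], [[0.2, 0, 0], [0, 0.001, 0], -1], [[0.2, 0, 0], [0, 0.001, 0], -1]]}}

```text
time_s: 20.62
position: [0.6105, -0.0959, 0.0686]
tool_rot: [[-0.093, 0.996, -0.001], [0.996, 0.093, 0.014], [0.014, -0.0, -1.0]]
ft_force: [0.4, -2.7, -1.6]
grip_width: 0.0
```

```bash
python3 -c "
from h import *
plan([.6075,-.06,.068])"
```

```text
pos [ 0.6105 -0.0959  0.0686] t 20.62 q [-20.2  37.2  75.8   0.8  67.4 -25.8] head 95.35 tilt 0.78 rv2down(tool,/120) [-0.     -0.0065  0.    ] F [ 0.36 -2.67 -1.62] w 0.0
shift tool (units of 20mm) [1.803 0.018 0.055]
```

Emit:
{"method": "move_arm", "body": {"motion": [[[0.2, 0, 0], [0, -0.004, 0], -1], [[0.2, 0, 0], [0, -0.001, 0], -1], [[0.2, 0, 0], [0, 0, 0], -1], [[0.2, 0, 0], [0, 0, 0], -1], [[0.2, 0, 0], [0, 0, 0], -1], [[0.15, 0, 0], [0, 0, 0], -1], [[0.1, 0, 0], [0, 0, 0], -1]]}}

```text
time_s: 21.2
position: [0.6078, -0.0674, 0.0687]
tool_rot: [[-0.094, 0.996, -0.0], [0.996, 0.094, 0.002], [0.002, -0.0, -1.0]]
ft_force: [0.2, -3.6, -1.1]
grip_width: -0.0002
```

```bash
python3 -c "
from h import *
plan([.6065,-.05,.068])
d=imaging.get_image('scene');cv2.imwrite('pics/s13.png',d['img'])"
```

```text
pos [ 0.6078 -0.0674  0.0687] t 21.2 q [-17.5  36.6  77.    0.1  66.4 -22.9] head 95.4 tilt 0.14 rv2down(tool,/120) [-0.0001 -0.0012  0.    ] F [ 0.21 -3.61 -1.06] w -0.0002
shift tool (units of 20mm) [0.872 0.019 0.037]
```

View pics/s13.png

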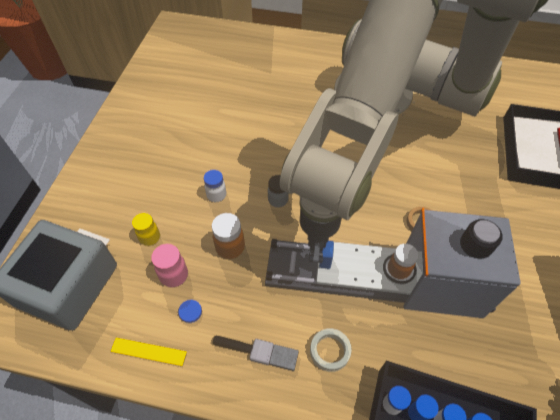

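The jar is upright at the tunnel mouth, scene (404,262), with 76 mm travelled. From here I push with a short lead of about 2 mm, which is at most ~11 N against anything solid.

Emit:
{"method": "move_arm", "body": {"motion": [[[0.1, 0, 0], [0, 0, 0], -1], [[0.1, 0, 0], [0, 0, 0], -1], [[0.1, 0, 0], [0, 0, 0], -1], [[0.1, 0, 0], [0, 0, 0], -1], [[0.1, 0, 0], [0, 0, 0], -1], [[0.1, 0, 0], [0, 0, 0], -1], [[0.1, 0, 0], [0, 0, 0], -1], [[0.1, 0, 0], [0, 0, 0], -1]]}}

```text
time_s: 21.92
position: [0.6061, -0.0504, 0.0687]
tool_rot: [[-0.093, 0.996, -0.001], [0.996, 0.093, 0.002], [0.002, -0.0, -1.0]]
ft_force: [0.6, -4.1, -0.9]
grip_width: -0.0004
```

Emit:
{"method": "move_arm", "body": {"motion": [[[0.1, 0, 0], [0, 0.001, 0], -1], [[0.1, 0, 0], [0, 0.001, 0], -1], [[0.1, 0, 0], [0, 0, 0], -1], [[0.1, 0, 0], [0, 0, 0], -1], [[0.1, 0, 0], [0, 0, 0], -1], [[0.1, 0, 0], [0, 0, 0], -1]]}}

```text
time_s: 22.42
position: [0.6048, -0.0371, 0.0687]
tool_rot: [[-0.093, 0.996, -0.001], [0.996, 0.093, 0.007], [0.007, -0.0, -1.0]]
ft_force: [0.3, -3.9, -2.4]
grip_width: -0.0
```

Emit:
{"method": "move_arm", "body": {"motion": [[[0.1, 0, 0], [0, 0.001, 0], -1], [[0.1, 0, 0], [0, 0.001, 0], -1], [[0.1, 0, 0], [0, 0, 0], -1], [[0.1, 0, 0], [0, 0, 0], -1], [[0.1, 0, 0], [0, 0, 0], -1], [[0.1, 0, 0], [0, 0, 0], -1]]}}

```text
time_s: 22.92
position: [0.6035, -0.0238, 0.0686]
tool_rot: [[-0.093, 0.996, -0.002], [0.996, 0.093, 0.012], [0.012, -0.001, -1.0]]
ft_force: [1.0, -2.7, -2.1]
grip_width: 0.0003
```

Emit:
{"method": "move_arm", "body": {"motion": [[[0.08, 0, 0], [0, -0.003, 0], -1], [[0.07, 0, 0], [0, -0.001, 0], -1], [[0.07, 0, 0], [0, 0, 0], -1], [[0.07, 0, 0], [0, 0, 0], -1]]}}

```text
time_s: 23.25
position: [0.6029, -0.0172, 0.0687]
tool_rot: [[-0.094, 0.996, -0.001], [0.996, 0.094, 0.002], [0.002, -0.001, -1.0]]
ft_force: [0.8, -3.6, -0.7]
grip_width: -0.0003
```

Emit:
{"method": "move_arm", "body": {"motion": [[[0.07, 0, 0], [0, 0, 0], -1], [[0.07, 0, 0], [0, 0, 0], -1], [[0.07, 0, 0], [0, 0, 0], -1], [[0.07, 0, 0], [0, 0, 0], -1]]}}

```text
time_s: 23.58
position: [0.6023, -0.011, 0.0687]
tool_rot: [[-0.094, 0.996, -0.001], [0.996, 0.094, 0.002], [0.003, -0.001, -1.0]]
ft_force: [0.7, -3.5, -0.8]
grip_width: -0.0003
```

Emit:
{"method": "move_arm", "body": {"motion": [[[0.07, 0, 0], [0, 0, 0], -1], [[0.07, 0, 0], [0, 0, 0], -1], [[0.07, 0, 0], [0, 0, 0], -1], [[0.07, 0, 0], [0, 0, 0], -1]]}}

```text
time_s: 23.92
position: [0.6017, -0.0049, 0.0687]
tool_rot: [[-0.093, 0.996, -0.001], [0.996, 0.093, 0.002], [0.003, -0.001, -1.0]]
ft_force: [0.9, -4.0, -0.3]
grip_width: 0.0004
```

Still about 3.6 N of pure friction at 138 mm of travel, so I continue.

Emit:
{"method": "move_arm", "body": {"motion": [[[0.07, 0, 0], [0, 0, 0], -1], [[0.07, 0, 0], [0, 0, 0], -1], [[0.07, 0, 0], [0, 0, 0], -1]]}}

```text
time_s: 24.17
position: [0.6013, -0.0002, 0.0687]
tool_rot: [[-0.093, 0.996, -0.001], [0.996, 0.093, 0.002], [0.003, -0.001, -1.0]]
ft_force: [0.6, -3.1, -1.8]
grip_width: -0.0002
```

Emit:
{"method": "move_arm", "body": {"motion": [[[0.07, 0, 0], [0, 0, 0], -1], [[0.07, 0, 0], [0, 0, 0], -1], [[0.07, 0, 0], [0, 0, 0], -1]]}}

```text
time_s: 24.42
position: [0.6009, 0.0041, 0.0687]
tool_rot: [[-0.093, 0.996, -0.001], [0.996, 0.093, 0.002], [0.002, -0.001, -1.0]]
ft_force: [0.8, -4.8, -2.1]
grip_width: 0.0003
```

Emit:
{"method": "move_arm", "body": {"motion": [[[0.07, 0, 0], [0, 0, 0], -1], [[0.07, 0, 0], [0, 0, 0], -1], [[0.07, 0, 0], [0, 0, 0], -1]]}}

```text
time_s: 24.67
position: [0.6005, 0.0077, 0.0688]
tool_rot: [[-0.093, 0.996, -0.001], [0.996, 0.093, -0.0], [0.0, -0.001, -1.0]]
ft_force: [0.8, -10.9, -1.6]
grip_width: 0.0004
```

Emit:
{"method": "move_arm", "body": {"motion": [[[0.07, 0, 0], [0, 0, 0], -1], [[0.07, 0, 0], [0, 0, 0], -1], [[0.07, 0, 0], [0, 0, 0], -1]]}}

```text
time_s: 24.92
position: [0.6005, 0.0077, 0.0689]
tool_rot: [[-0.093, 0.996, -0.0], [0.996, 0.093, -0.008], [-0.008, -0.001, -1.0]]
ft_force: [0.5, -11.8, -2.9]
grip_width: 0.0001
```

It is solid: the position is fixed at 0.0077 (about 151 mm of travel) under 11–12 N, well above friction plus buffer (≤5.7 N), so roughly 8 N on the stop. I back off.

Emit:
{"method": "move_arm", "body": {"motion": [[[0, 0, 0], [0, 0, 0], -1], [[-0.1, 0, 0], [0, 0.002, 0], -1], [[-0.3, 0, 0], [0, 0, 0], -1], [[-0.5, 0, 0], [0, 0, 0], -1], [[-0.6, 0, 0], [0, 0, 0], -1], [[-0.5, 0, 0], [0, 0, 0], -1], [[-0.2, 0, 0], [0, 0, 0], -1], [[0, 0, 0], [0, 0, 0], -1]]}}

```text
time_s: 25.58
position: [0.6046, -0.0393, 0.0693]
tool_rot: [[-0.092, 0.996, -0.001], [0.996, 0.092, -0.0], [0.0, -0.001, -1.0]]
ft_force: [0.1, 0.2, -0.5]
grip_width: 0.0003
```

```bash
python3 -c "
from h import *
plan([.6065,-.05,.068])
d=imaging.get_image('wrist');cv2.imwrite('pics/w14.png',d['img'])
d=imaging.get_image('scene');cv2.imwrite('pics/s14.png',d['img'])"
```

```text
pos [ 0.6046 -0.0393  0.0693] t 25.58 q [-14.9  36.1  78.   -0.   66.  -20.2] head 95.31 tilt 0.07 rv2down(tool,/120) [-0.0006 -0.      0.    ] F [ 0.12  0.16 -0.45] w 0.0003
shift tool (units of 20mm) [-0.542  0.045  0.066]
```

View pics/w14.png

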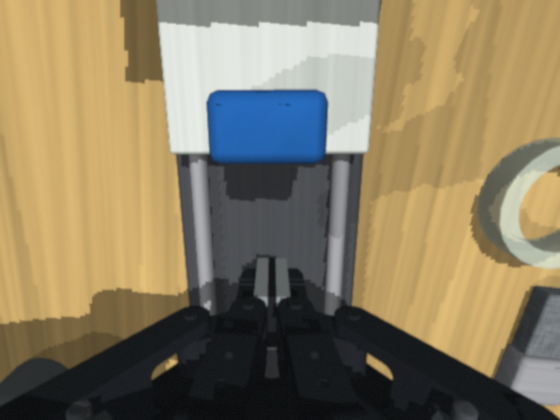

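View pics/s14.png

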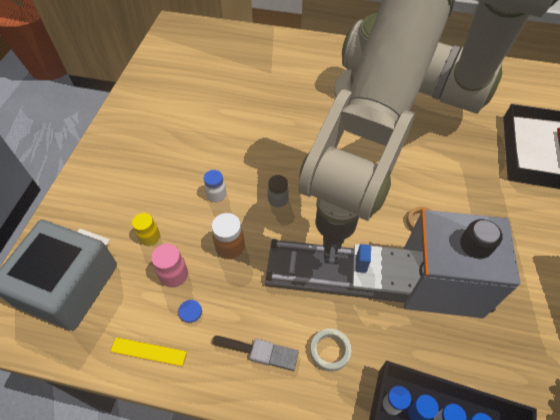

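The carriage stayed in the tunnel: block at scene (365,258), fingers clear, bystanders in place. The jar is hidden, so I rise and tilt the wrist camera to look into the tunnel mouth.

Emit:
{"method": "move_arm", "body": {"motion": [[[-0.3, 0, -0.5], [0, 0, 0], -1], [[-0.5, 0, -0.7], [0, 0, 0], -1], [[-0.5, 0, -0.7], [0, 0, 0], -1], [[-0.5, 0, -0.7], [0, 0, 0], -1], [[-0.5, 0, -0.7], [0, 0, 0], -1], [[-0.3, 0, -0.5], [0, 0, 0], -1], [[0, 0, 0], [0, 0, 0], -1]]}}

```text
time_s: 26.27
position: [0.6094, -0.0912, 0.1524]
tool_rot: [[-0.097, 0.995, -0.002], [0.995, 0.097, 0.0], [0.0, -0.002, -1.0]]
ft_force: [-0.8, -0.8, 0.9]
grip_width: 0.0
```

Emit:
{"method": "move_arm", "body": {"motion": [[[0, 0, 0], [0, 0.055, 0], -1], [[0, 0, 0], [0, 0.055, 0], -1], [[0, 0, 0], [0, 0.055, 0], -1], [[0, 0, 0], [0, 0.055, 0], -1], [[0, 0, 0], [0, 0.055, 0], -1], [[0, 0, 0], [0, 0.055, 0], -1], [[0, 0, 0], [0, 0.055, 0], -1], [[0, 0, 0], [0, 0.055, 0], -1], [[0, 0, 0], [0, 0, 0], -1]]}}

```text
time_s: 27.02
position: [0.6098, -0.0866, 0.1573]
tool_rot: [[-0.067, 0.994, -0.083], [0.566, 0.106, 0.818], [0.822, 0.008, -0.57]]
ft_force: [-0.7, -0.0, -0.6]
grip_width: 0.0002
```

```bash
python3 -c "
from h import *
plan([.6065,-.05,.068])
d=imaging.get_image('wrist');cv2.imwrite('pics/w15.png',d['img']);print(d['eye'],proj(d,[.582,.18,.116]))"
```

```text
pos [ 0.6098 -0.0866  0.1573] t 27.02 q [-34.9  45.5  61.8  41.6 110.  -40.2] head 96.79 tilt 55.27 rv2down(tool,/120) [ 0.004  -0.3924  0.    ] F [-0.73 -0.02 -0.62] w 0.0002
shift tool (units of 20mm) [-2.625 -0.007  4.052]
[ 0.617  -0.1609  0.3007] (np.float64(271.6059060880199), np.float64(70.15310401057528))
```

View pics/w15.png

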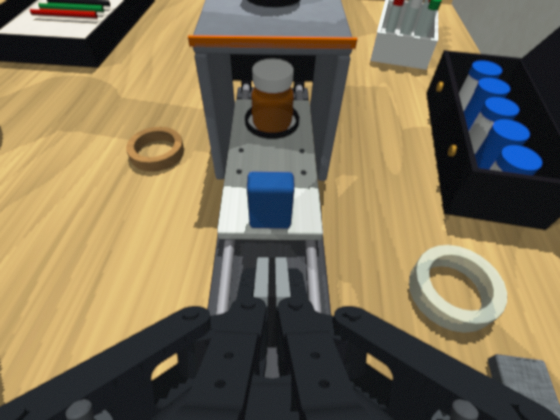

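The view into the tunnel shows the jar upright in the ring (272,95), with the carriage front against the stop posts and the fingers clear of everything. I hand in.

```bash
python3 -c "
from rig import job
print(job.close_job())"
```

```text
the job is handed in; nothing more can be done
None
```

The jar is standing in the ring and the carriage is fully home in the tunnel. I handed the job in at about 27 s of the 72 s allowed; the hand-in itself gives no verdict.

- **Jar:** I picked the smaller amber jar (cap about 41 mm across; the look-alike's is about 56 mm) and set it upright in the ring. After release, the wrist camera put it about 1 mm from the ring centre.
- **Push:** The catch broke free at about 15 N, and the carriage then ran at about 3–5 N. It stopped dead after about 151 mm of travel, with the push at 11–12 N. That is well above friction plus the buffer (at most 5.7 N), so I read it as solid, with roughly 8 N on the stop.
- **Last checks:** A look into the tunnel after backing off showed the jar upright in the ring and the fingers clear. The other two jars looked unmoved in the scene view taken just after backing off, and the cardboard roll looked undisturbed.
- **Disagreements:** The top and scene cameras differed by about 5–7 mm for the jar and ring positions, so I used the wrist camera for the close work. I did not re-measure the carriage position after backing off. That it is still pressed in rests on the force readings and the pictures.

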